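Lock the micromanipulator's rod clamp with its lever bolt

TASK

The micromanipulator's rod lies loose in its split clamp. Screw the clamp's lever bolt in clockwise by its upright orange lever until it is snug - seated on the clamp and firmly resisting, but not overtightened - then fold the lever fully closed and let go, without disturbing the things around it.

Things in the scene. Friction and masses are not known exactly. Their poses are not given: they have to be found in the camera images.
- clamp: Black split rod clamp (74 x 46 mm) fixed on an aluminium base plate (120 x 300 x 12 mm) with a micromanipulator (stacked black and silver blocks with knobs, 124 mm high, centred 165 mm along +y, 32 mm along +x). Origin: on the bolt's vertical axis, at table height. A steel rod, diameter 18 mm, lies along its y, 32 mm to +x. Its grey upper leaf's top is 58 mm above the table.
- leaf_top (a point): Point on the top face of the grey upper leaf, 18 mm to the clamp's -x side of the bolt axis; 58 mm above the table while the clamp is open. Once the bolt is seated, further tightening pulls the leaf down by 0.8 mm per radian; snug is 0.1 to 0.5 mm down, too little to judge by eye.
- bolt: Steel head of the lever bolt: collar of diameter 28 mm and two cheeks holding the lever, up to 27 mm above this origin. Origin: on the bolt's vertical axis, on the collar's underside. Seated, it rests 0 to 3 mm above the leaf's top (58 mm up) on a brass washer of unknown thickness; it starts 2 to 8 mm above the leaf. z up, y along the lever's hinge, x the direction in which the lever folds down.
- collar (a point): Same point as the bolt's origin. Turning clockwise (from above) screws the bolt in, 8 mm down per turn (1.27 mm per rad); 0.25 to 0.6 turn is needed, its end must be felt. It runs at about 0.1 N m; once seated it holds until 0.25 N m, then stiffens by 0.6 N m per rad, the collar sinking no more. Snug is 0.35 to 0.6 N m; above 0.64 N m is overtightened. It stays as left.
- lever (a joint): Fold angle of the lever on the bolt head: 0 stands upright (start), 1.5 is fully closed (almost level). The hinge lies 20 mm above the bolt's origin. Friction holds it anywhere; folding takes 0.15 to 0.25 N m (3 to 6 N near its end), and it stops hard at 1.5.
- lever_tip (a point): End of the orange lever, on its middle line, 64 mm from the hinge. The lever is a flat bar 20 mm (along the bolt's x when upright) by 14 mm (along the bolt's y), with flat faces from 4 to 64 mm beyond the hinge. Upright it stands on the bolt's axis and can be pinched from above across its 14 mm.
- dish: Closed clear petri dish, diameter 60 mm, 12 mm high, bystander. Origin under its centre.
- slide_box: Blue slide box 60 x 90 x 28 mm, bystander. Origin under its centre.
- driver: Red-handled screwdriver 160 mm long lying on the table, bystander.
- objective: Black spare objective lens standing upright, diameter 32 mm, 45 mm high, bystander. Origin under its centre.
- mouse: Black computer mouse 110 x 60 x 28 mm, bystander. Origin under its centre.
- jar: Small jar, diameter 44 mm, 55 mm high, bystander. Origin under its centre.
- pen: Blue pen 140 mm long lying on the table, bystander.

How it is judged:
By the outcome, as a careful person would: the job done as asked, in the order asked, and still so for the second after the job is handed in, with the robot touching nothing.
It also fails if it takes over 72 s, if anything falls off the work surface, if the arm or the gripper's body presses on something with over 40 N, if the wrist force passes 120 N, or if a joint passes its speed limit or range.

ROBOT

A 7-joint arm with a two-finger parallel gripper is mounted at the origin on the work surface. World frame = base frame: x ahead of the robot, y to its left, z up, the work surface at z = 0. Lengths are in m, angles in rad, forces in N, time in s.
With the tool pointing down it reaches from about 0.4 to 0.85 m from the base axis. Payload 10.4 kg.
Tool frame: the origin (TCP) lies midway between the tips of the shut fingers; the grasp point (between the pads) lies 19 mm behind it (grip_point_offset is the distance from the TCP to the grasp point, in m); y points along the fingers, z is the direction in which the jaws open and shut, and the axes are right-handed (so a half turn about y gives the same grasp; the last joint's range is limited). The gripper opens to 85 mm and grips with 20 to 120 N. Pads are 22 mm wide; open, the fingers measure 114 mm over their backs; the gripper's body (76 mm by 85 mm) begins 54 mm behind the grasp point. The pads swing forward as they close: fully open they stand 13 mm farther back than shut.
Start: joints at [1.114, 0.332, -0.065, 1.46, 0.022, 1.35, -0.088], TCP at [0.263, -0.567, 0.193] pointing down, gripper open.
Joint ranges: [-2.6, 2.6], [-0.5, 2.12], [-1.47, 1.34], [0.16, 2.42], [-1.27, 4.41], [0.06, 2.06], [-2.6, 2.6]. Speed limits (rad/s): [2.22, 2.22, 2.79, 2.79, 3.14, 3.14, 3.14].

INTERFACE

Orientations are given as a unit quaternion [x, y, z, w].
In Python, from workcell import * gives the robot as it stands.
- The arm moves only by the tool send_rows, never from a script. Its argument "motion" is a list of rows, each a list of 7 numbers: the opening in per cent of the stroke, from 0 (shut) to 100 (fully open), then the shift along the tool's x, y, z in m, then the turn, a rotation vector about the tool's x, y, z in rad. In form: [[claw, tx, ty, tz, ax, ay, az], ...]. A call has 1 to 10 rows; each row is the pose to reach, as a shift and turn from the pose commanded when the call began, along the tool's axes at that moment; what a row does not reach only later rows make up. A row lasts 1/12 s, in which the tool goes at most 41.7 mm and 7.16 degrees, less where a joint would pass 70% of its speed; a pose out of reach is approached as far as the arm can. A call with a gripper value outside its range is refused whole. The fingers move at their own pace and stop on an object; "squeeze" is the grip in N (left out, the last holds). Time passes only in rows, so rows that repeat a pose let the fingers close. It gives the time, the measured TCP pose, the force and the opening at its end, in the units of the state.
- get_obs(): the state, without advancing time (a new reading comes with each control period).
- camera(name): name is "scene" or "top"; returns a dict with "pixels" (400x640x3 uint8, red, green, blue), "range_z" (400x640 float32, m along the optical axis (not along the pixel's ray), 0 where there is no reading), "fovy" (degrees; the focal length in pixels is half the picture's height over the tangent of half this angle, whatever the lens; pixels are square), "cx", "cy" (the principal point, pixels), "view" (4x4, takes a point from world to camera coordinates). Camera axes: x right, y down, z forward; pixel columns grow to the right and rows downward; lengths in m; the calibration is good to about 2 mm. A picture is of the moment at which its call begins.
- hand_in(): hands the job in, once; it reports no verdict.
The state is a dict: "clock": time; "joint_pos": joint angles; "joint_velocities": joint speeds; "tau": joint torques, N m; "position": TCP position; "ee_rot": TCP orientation; "ft_force": force on the tool from outside, world axes, zero at the start; "torque": the same for the moment, N m; "grip_width": opening from 0.0 (shut) to 1.0 (fully open).
Only numpy, scipy, OpenCV 4.12 (cv2) and the standard library are available. Lean on these libraries where they do the work, as an engineer would, in place of code of your own. Each camera call takes 0.05 s, during which the arm holds its last target.

## Working session

There is one attempt and no reset: what is moved stays moved. The work goes in short steps, Python scripts to look and compute and a tool call to move; the robot and the scene stay as the last step left them, time stands still between calls to the robot, and variables do not carry over. Pictures are saved under pics/ and viewed, and the job is handed in when it is done.

Besides the shell and the picture viewer there is one more tool, called after "Call:" in YAML: its name, and indented under it one key for each argument. send_rows: Moves the arm, as the interface text tells. Its arguments: {"type":"object","properties":{"motion":{"type":"array"},"squeeze":{"type":"number"}},"required":["motion"]}

```bash
mkdir -p pics; cat > h.py <<'E'
from workcell import *
import numpy as np, cv2
from scipy.spatial.transform import Rotation as R
def K(c):
    f=200/np.tan(np.radians(c["fovy"])/2); return f,c["cx"],c["cy"]
def pix2w(c,u,v,z=None):
    f,cx,cy=K(c); d=c["range_z"][int(v),int(u)] if z is None else z
    return (np.linalg.inv(c["view"])@np.array([(u-cx)/f*d,(v-cy)/f*d,d,1]))[:3]
def cloud(c):
    f,cx,cy=K(c); v,u=np.mgrid[:400,:640]; d=c["range_z"]
    P=np.stack([(u-cx)/f*d,(v-cy)/f*d,d,np.ones_like(d)],-1)@np.linalg.inv(c["view"]).T
    P=P[...,:3]; P[d==0]=np.nan; return P
def proj(c,p):
    f,cx,cy=K(c); q=c["view"]@np.append(p,1); return f*q[0]/q[2]+cx,f*q[1]/q[2]+cy
def save(c,n): cv2.imwrite(n,c["pixels"][...,::-1])
E
python3 - <<'E'
from h import *
for n in("scene","top"):
    c=camera(n); save(c,f"pics/{n}0.png"); np.savez(f"/tmp/{n}.npz",**c)
    print(n,c["fovy"],c["cx"],c["cy"],np.linalg.inv(c["view"]).round(3).tolist())
print(get_obs())
E
```

```text
scene 42.694961813214675 312.8041260323259 200.91481766526994 [[0.666, 0.521, -0.533, 1.452], [0.746, -0.463, 0.479, -0.816], [0.003, -0.717, -0.697, 1.305], [0.0, 0.0, 0.0, 1.0]]
top 53.31787995271192 312.3211595786299 198.92292024674484 [[-0.013, -0.985, 0.175, 0.356], [-1.0, 0.016, 0.015, -0.015], [-0.017, -0.175, -0.985, 1.235], [0.0, 0.0, 0.0, 1.0]]
{'clock': 0.1, 'joint_pos': array([ 1.11442313,  0.33281379, -0.06470175,  1.4608566 ,  0.02163076,
        1.34991056, -0.08851103]), 'joint_velocities': array([ 0.00127938, -0.00381648, -0.00142903, -0.00088806, -0.00020689,
        0.00028597, -0.00101925]), 'tau': array([ 1.46378163e-03, -6.26743197e+01,  4.92002175e-02, -3.92425096e+01,
        1.63254119e-02,  6.97250362e-03, -3.18859691e-05]), 'position': array([ 0.26250796, -0.56677038,  0.1918927 ]), 'ee_rot': array([-0.15229665,  0.6909777 , -0.69010108,  0.15203965]), 'ft_force': array([0.17676319, 0.08148799, 0.25750744]), 'torque': array([-0.03722341, -0.03882122,  0.00538565]), 'grip_width': 0.998727764373206}
```

View pics/scene0.png

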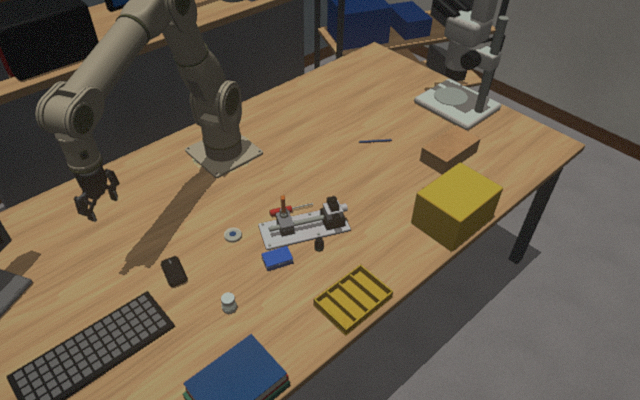

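View pics/top0.png

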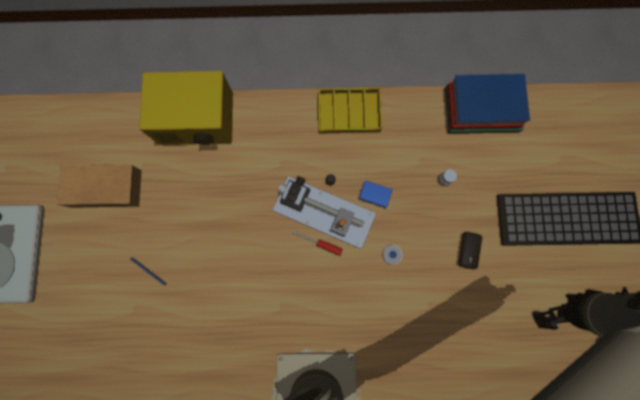

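The scene view shows the clamp at about (287,225) with its orange lever at (283,203). In the top view the lever is at about (342,222), with the screwdriver at (328,246).

```bash
python3 - <<'E'
from h import *
C={n:dict(np.load(f"/tmp/{n}.npz")) for n in("scene","top")}
t=C["top"]["pixels"][170:262,265:405,::-1]; s=C["scene"]["pixels"][180:260,220:360,::-1]
o=np.vstack([cv2.resize(t,None,fx=4,fy=4,interpolation=3)[:368],cv2.resize(s,None,fx=4,fy=4,interpolation=3)[:230]])
cv2.imwrite("pics/crop0.png",cv2.convertScaleAbs(o,alpha=1.6))
for n,c in C.items():
    P=cloud(c); hsv=cv2.cvtColor(c["pixels"],cv2.COLOR_RGB2HSV)
    m=(hsv[...,0]>4)&(hsv[...,0]<18)&(hsv[...,1]>170)&(P[...,2]>.075)&(P[...,2]<.17)
    m&=(abs(P[...,0]-.42)<.25)&(abs(P[...,1])<.25)
    print(n,m.sum()); v,u=np.where(m)
    for a in list(zip(u,v,P[m].round(4).tolist()))[::2]: print(*a)
c=C["top"]
P=cloud(c)
# plate: points z 8-16mm near ; rod: z 
reg=(abs(P[...,1])<.25)&(P[...,0]>.25)&(P[...,0]<.65)
for lo,hi in((.008,.017),(.05,.075),(.1,.15)):
    m=reg&(P[...,2]>lo)&(P[...,2]<hi); q=P[m]; v,u=np.where(m)
    print(lo,m.sum(),q.mean(0), u.min(),u.max(),v.min(),v.max())
E
```

```text
scene 10
281 196 [0.4819, -0.0838, 0.1502]
283 196 [0.4861, -0.0788, 0.15]
283 197 [0.4888, -0.0811, 0.1489]
282 198 [0.4871, -0.0841, 0.1451]
282 199 [0.4906, -0.087, 0.1449]
top 11
342 221 [0.4864, -0.0797, 0.1461]
341 222 [0.4834, -0.0768, 0.1483]
343 222 [0.4832, -0.0822, 0.1494]
342 223 [0.4807, -0.0795, 0.1476]
341 224 [0.4778, -0.0766, 0.1488]
341 225 [0.4759, -0.077, 0.1412]
0.008 2485 [ 0.51020272 -0.06257339  0.01272271] 237 396 176 290
0.05 670 [ 0.52820041 -0.03884406  0.05694976] 278 363 176 234
0.1 229 [0.55964097 0.02925357 0.11890788] 286 346 182 227
```

View pics/crop0.png

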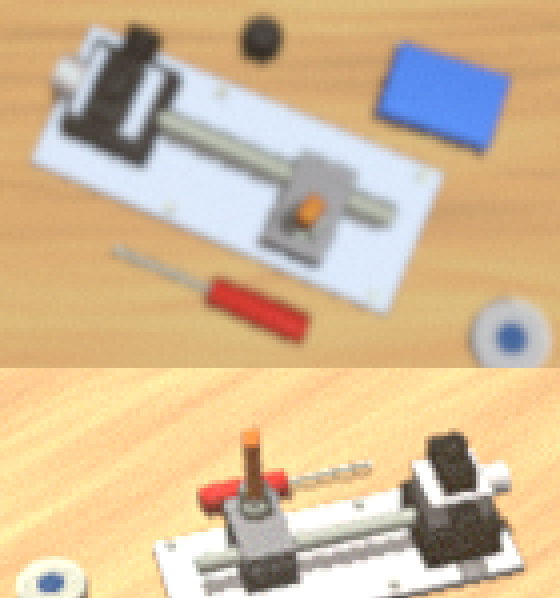

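```bash
python3 - <<'E'
from h import *
C={n:dict(np.load(f"/tmp/{n}.npz")) for n in("scene","top")}
t=C["top"]["pixels"][205:240,325:360,::-1]; s=C["scene"]["pixels"][190:240,265:305,::-1]
a=cv2.resize(t,None,fx=11,fy=11,interpolation=0);b=cv2.resize(s,None,fx=10,fy=10,interpolation=0)
o=np.zeros((510,800,3),np.uint8); o[:a.shape[0],:385]=a; o[:500,390:790]=b
cv2.imwrite("pics/crop1.png",cv2.convertScaleAbs(o,alpha=1.6))
E
```

```text
(no output)
```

View pics/crop1.png

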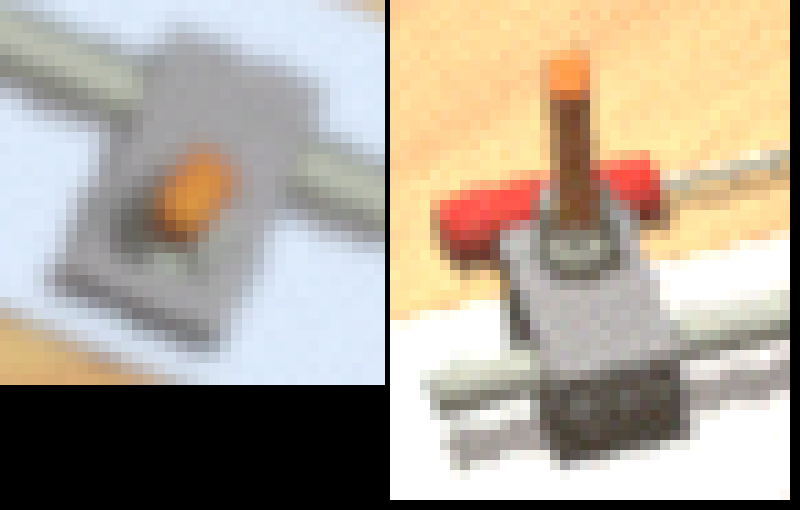

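```bash
cat > fit.py <<'E'
from h import *
from scipy.optimize import minimize
C={n:dict(np.load(f"/tmp/{n}.npz")) for n in("scene","top")}
S=8
def render(c,x,y,yaw,zt,L,u0,v0,w,h):
    pts=[]
    for sx in(-.01,.01):
        for sy in(-.007,.007):
            for z in(zt-L,zt):
                p=np.array([x+sx*np.cos(yaw)-sy*np.sin(yaw),y+sx*np.sin(yaw)+sy*np.cos(yaw),z])
                u,v=proj(c,p); pts.append(((u-u0+.5)*S,(v-v0+.5)*S))
    hull=cv2.convexHull(np.array(pts,np.float32))
    im=np.zeros((h*S,w*S),np.uint8); cv2.fillConvexPoly(im,np.round(hull*16).astype(np.int32),255,shift=4)
    return cv2.resize(im,(w,h),interpolation=cv2.INTER_AREA)/255.
W=dict(top=(332,210,20,22),scene=(275,190,16,28))
def soft(n):
    u0,v0,w,h=W[n]; p=C[n]["pixels"][v0:v0+h,u0:u0+w].astype(float)
    r=(p[...,0]-p[...,2])/(p.sum(-1)+1)   # redness chroma
    return r
if __name__=="__main__":
    for n in W:
        print(n);print((soft(n)*100).astype(int))
E
python3 fit.py
```

```text
top
[[ 1  1  0  0  0 -1  0 -1  0  0  0  0  0 -1 -2 -2 -3 -3 -3 -3]
 [ 1  1  1  1  0  0  0  0  0  0  0  0  0  0  0 -1 -1 -2 -2 -3]
 [ 1  1  1  1  1  1  0  0  0  0  0  0  0  0  0  0  0  0  0 -2]
 [ 1  1  1  1  1  1  0  0  0  0  0  0  0  0  0  0  0  0  0  0]
 [ 1  1  1  1  1  1  0  0  0  0  0  0  0  0  0  0  0  0  0  0]
 [-1  0  0  1  1  0  0  0  0  0  0  0  0  0  0  0  0  0  0  0]
 [-2 -2 -1  0  0  0  0  0  0  0  0  0  0  0  0  0  0  0  0  0]
 [-4 -3 -2  0  0  0  0  0  0  0  1  2  1  0  0  0  0  0  0  0]
 [-4 -3 -2 -1  0  0  0  0  1  3  9 10  8  3  0  0  0  0  0  0]
 [-4 -3 -1  0  0  0  0  1  3 10 19 23 18  9  3  0  0  0  0  0]
 [-4 -3 -1  0  0  0  0  2 10 20 30 32 28 18  8  1  0  0  0  0]
 [-3 -2  0  0  0  0  2  8 21 30 34 35 32 23 10  2  0  0  0  0]
 [-2 -1  0  0  0  1  6 18 28 34 35 33 30 21  8  1  0  0  0  0]
 [-1  0  0  0  0  2  9 23 32 35 34 32 24 12  3  0  0  0 -1  0]
 [-1  0  0  0  0  3 11 26 34 35 33 28 16  5  1  0  0 -1 -2 -2]
 [-1  0  0  0  1  4 10 21 31 33 29 18  7  1  0  0 -1 -2 -3 -4]
 [ 0  0  0  0  1  3  6 11 20 24 18  8  2  0  0  0 -1 -3 -4 -3]
 [ 0  0  0  0  1  1  2  3
[... 1025 characters left out ...]
17 17 19 25 28 24 18 16 15 15 16 15]
 [15 18 16 16 16 17 19 25 30 24 17 17 18 19 20 24]
 [15 15 16 16 16 17 18 26 33 23 25 28 30 34 36 39]
 [15 17 18 21 21 21 22 29 29 27 35 31 44 47 44 49]
 [22 27 32 36 34 16 14 26 24 26 22 17 35 43 45 48]
 [41 43 44 43 29  5  7 27 24 29 25  6 22 37 41 39]
 [44 42 43 43 20  1 11 24 32 26 16  2  5 14 28 39]
 [42 42 42 43 20  5 12 29 26 29 19  5  0  1  8 32]
 [43 25 17 10  6  4 11 18 15 19 13  5  2  0  4 15]
 [26  5  2  1  0  6  5  5  6  5  6  4  2  1  5 16]
 [16  0  0  0  1  3  2  3  3  2  2  3  2  0  2 14]
 [18  2  0  0  1  3  2  2  2  2  3  3  5  1  1 10]
 [18  6  1  0  1  2  3  4  4  3  3  4  6  1  0  2]
 [18 12  0  0  1  0  2  7  6  5  7  2  1  1  0  0]]
```

```bash
cat >> fit.py <<'E'
    def model(n,p,zt): 
        m=render(C[n],p[0],p[1],p[2],zt,.057,*W[n]); return m
    T=np.clip(soft("top"),0,None)/.345
    Sc=np.clip((soft("scene")-.17)/.20,0,1)
    for zt in(.144,.147,.150):
        def cost(p):
            m=cv2.GaussianBlur(model("top",p,zt),(0,0),abs(p[3])); return ((m-T)**2).sum()
        best=None
        for y0 in np.radians(np.arange(-90,90,15)):
            r=minimize(cost,[.482,-.08,y0,1.0],method="Nelder-Mead",options=dict(initial_simplex=[[.482,-.08,y0,1],[.486,-.08,y0,1],[.482,-.076,y0,1],[.482,-.08,y0+.2,1],[.482,-.08,y0,.7]],maxiter=400))
            if best is None or r.fun<best.fun: best=r
        p=best.x.copy(); print(zt,best.fun,p[:2].round(4),np.degrees(p[2]),p[3])
        fs=[]
        for d in range(-90,90,15):
            g=minimize(lambda q:cost([q[0],q[1],np.radians(d),p[3]]),p[:2],method="Nelder-Mead").fun; fs.append((d,round(g,2)))
        print(fs)
        # scene check: top-centre projection
        print("scene proj tip",proj(C["scene"],[p[0],p[1],zt]), "mid", proj(C["scene"],[p[0],p[1],zt-.03]))
E
python3 fit.py | tail -12
python3 - <<'E'
from h import *
C={n:dict(np.load(f"/tmp/{n}.npz")) for n in("scene","top")}
for n in C:
    P=cloud(C[n]); 
    d=np.linalg.norm(P[...,:2]-[.482,-.08],axis=-1)
    m=(P[...,2]>.05)&(P[...,2]<.0625)&(d<.05); print(n,"leaf z",np.median(P[m,2]),m.sum())
    m=(P[...,2]>.138)&(d<.012); print("tip z",P[m,2].round(3))
    m=(abs(P[...,2])<.006)&(d<.3); print("table",np.median(P[m,2]))
o=get_obs(); print(R.from_quat(o["ee_rot"]).as_matrix().round(3))
E
```

```text
[18  2  0  0  1  3  2  2  2  2  3  3  5  1  1 10]
 [18  6  1  0  1  2  3  4  4  3  3  4  6  1  0  2]
 [18 12  0  0  1  0  2  7  6  5  7  2  1  1  0  0]]
0.144 1.8343326137750036 [ 0.4856 -0.081 ] -36.27842499581028 1.1546253791528598
[(-90, np.float64(5.47)), (-75, np.float64(4.97)), (-60, np.float64(3.61)), (-45, np.float64(2.26)), (-30, np.float64(1.97)), (-15, np.float64(3.51)), (0, np.float64(5.41)), (15, np.float64(6.75)), (30, np.float64(6.93)), (45, np.float64(6.03)), (60, np.float64(4.67)), (75, np.float64(5.19))]
scene proj tip (np.float64(282.46307162958203), np.float64(197.5595713706181)) mid (np.float64(282.80761603562695), np.float64(204.08720995390638))
0.147 1.8638528783617097 [ 0.4853 -0.0806] -32.804652957659485 1.1570062547932107
[(-90, np.float64(5.58)), (-75, np.float64(5.08)), (-60, np.float64(3.7)), (-45, np.float64(2.35)), (-30, np.float64(2.04)), (-15, np.float64(3.54)), (0, np.float64(5.43)), (15, np.float64(6.89)), (30, np.float64(7.07)), (45, np.float64(5.99)), (60, np.float64(4.78)), (75, np.float64(5.26))]
scene proj tip (np.float64(282.4623473803749), np
[... 478 characters left out ...]
tip (np.float64(282.40460048621173), np.float64(196.00484839008627)) mid (np.float64(282.75055833260905), np.float64(202.56478158983552))
scene leaf z 0.05825691303578617 142
tip z [0.146 0.151 0.149 0.145 0.143 0.15  0.146 0.15  0.145 0.143 0.148 0.147
 0.149 0.147 0.147 0.143 0.145 0.149 0.145 0.144 0.145 0.145 0.14 ]
table 0.0013939079645355346
top leaf z 0.058109880463334984 288
tip z [0.146 0.151 0.148 0.149 0.149 0.143 0.145 0.149 0.146 0.146 0.146 0.148
 0.149 0.146 0.145 0.146 0.148 0.149 0.149 0.148 0.146 0.143 0.145 0.146
 0.148 0.148 0.147 0.145 0.149 0.145 0.149 0.141 0.145 0.144]
table 0.0007538629135084296
[[-0.907 -0.001  0.42 ]
 [-0.42   0.001 -0.907]
 [ 0.    -1.    -0.001]]
```

```bash
cat >> h.py <<'E'
def delta(pos,ang):
    "tool-frame shift+turn to TCP pos, pointing down, jaw axis (tool z) at angle ang deg"
    o=get_obs(); M=R.from_quat(o["ee_rot"]).as_matrix()
    a=np.radians(ang); z=np.array([np.cos(a),np.sin(a),0]); y=np.array([0,0,-1.]); x=np.cross(y,z)
    T=np.stack([x,y,z],1)
    print("pos",o["position"].round(4),"jaw",np.degrees(np.arctan2(M[1,2],M[0,2])).round(2),"q",o["joint_pos"].round(3),"t",o["clock"])
    print("shift",(M.T@(np.array(pos)-o["position"])).round(4),"turn",R.from_matrix(M.T@T).as_rotvec().round(4))
    f=o["ft_force"];print("F",f.round(2),"M",o["torque"].round(3),"tau7",o["tau"][6].round(3),"w",round(o["grip_width"],3))
E
python3 -c "
from h import *
delta([.485,-.0805,.19],54)"
```

```text
pos [ 0.2625 -0.5668  0.1919] jaw -65.15 q [ 1.114  0.333 -0.065  1.461  0.022  1.35  -0.089] t 0.1
shift [-0.4063  0.0023 -0.3477] turn [ 9.0000e-04 -2.0795e+00 -1.3000e-03]
F [0.18 0.08 0.26] M [-0.037 -0.039  0.005] tau7 -0.0 w 0.999
```

Call:
send_rows:
  motion:
    - [100,-0.03,0,-0.025,0,-0.12,0]
    - [100,-0.06,0,-0.05,0,-0.24,0]
    - [100,-0.09,0,-0.075,0,-0.36,0]
    - [100,-0.12,0,-0.1,0,-0.48,0]
    - [100,-0.15,0,-0.125,0,-0.6,0]
    - [100,-0.18,0,-0.15,0,-0.72,0]
    - [100,-0.2,0,-0.17,0,-0.84,0]
    - [100,-0.22,0,-0.19,0,-0.96,0]
    - [100,-0.24,0,-0.205,0,-1.08,0]
    - [100,-0.26,0,-0.22,0,-1.2,0]

```text
clock: 0.93
position: [0.4063, -0.2568, 0.1925]
ee_rot: [0.517, -0.482, 0.482, -0.517]
ft_force: [0.4, -0.9, -0.4]
grip_width: 0.999
```

```bash
python3 -c "
from h import *
delta([.485,-.0805,.19],54)"
```

```text
pos [ 0.4063 -0.2568  0.1925] jaw 3.97 q [ 0.862  0.036 -0.4    1.81   0.015  1.299  0.528] t 0.9333
shift [-0.1704  0.0024  0.0907] turn [ 4.000e-04 -8.732e-01  0.000e+00]
F [ 0.35 -0.88 -0.44] M [-0.019  0.039  0.081] tau7 -1.715 w 0.999
```

Call:
send_rows:
  motion:
    - [100,-0.03,0,0.015,0,-0.12,0]
    - [100,-0.06,0,0.03,0,-0.24,0]
    - [100,-0.09,0,0.045,0,-0.36,0]
    - [100,-0.12,0,0.06,0,-0.48,0]
    - [100,-0.14,0,0.072,0,-0.6,0]
    - [100,-0.16,0,0.082,0,-0.72,0]
    - [100,-0.1704,0,0.0907,0,-0.82,0]
    - [100,-0.1704,0.0024,0.0907,0,-0.873,0]
    - [100,-0.1704,0.0024,0.0907,0,-0.873,0]
    - [100,-0.1704,0.0024,0.0907,0,-0.873,0]

```text
clock: 1.77
position: [0.4856, -0.0827, 0.1899]
ee_rot: [0.672, -0.222, 0.221, -0.671]
ft_force: [-0.6, -0.4, -0.6]
grip_width: 1.0
```

```bash
python3 -c "
from h import *
delta([.485,-.0805,.103],54)
c=camera('top'); save(c,'pics/top1.png'); s=camera('scene'); save(s,'pics/scene1.png')
cv2.imwrite('pics/c1.png',np.hstack([cv2.resize(c['pixels'][190:260,310:380,::-1],(400,400)),cv2.resize(s['pixels'][165:245,250:330,::-1],(400,400))]))"
```

```text
pos [ 0.4856 -0.0827  0.1899] jaw 53.51 q [ 0.661  0.082 -0.609  1.777  0.049  1.298  0.974] t 1.7667
shift [-0.0017  0.0869  0.0014] turn [ 0.0005 -0.0086 -0.0007]
F [-0.63 -0.36 -0.64] M [-0.01  -0.04   0.026] tau7 0.425 w 1.0
```

View pics/c1.png

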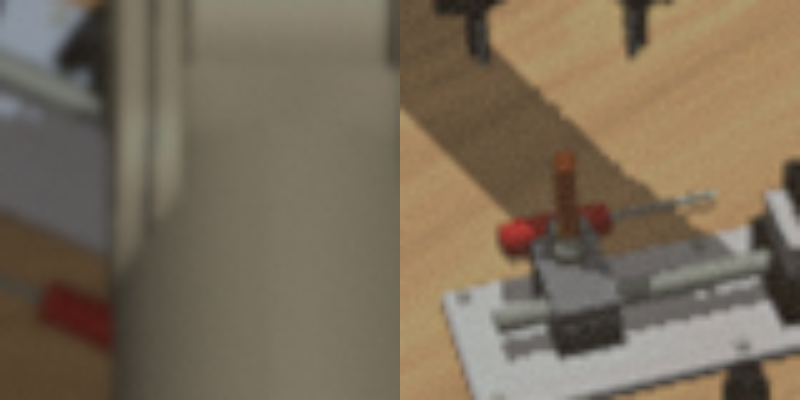

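Call:
send_rows:
  motion:
    - [100,0,0.02,0,0,0,0]
    - [100,0,0.04,0,0,0,0]
    - [100,0,0.06,0,0,0,0]
    - [100,0,0.075,0,0,0,0]
    - [100,0,0.087,0,0,0,0]
    - [100,0,0.087,0,0,0,0]
    - [100,0,0.087,0,0,0,0]
    - [100,0,0.087,0,0,0,0]

```text
clock: 2.53
position: [0.4866, -0.0827, 0.1042]
ee_rot: [-0.672, 0.22, -0.221, 0.672]
ft_force: [-0.7, -0.3, 0.8]
grip_width: 1.001
```

```bash
python3 -c "
from h import *
delta([.485,-.0805,.103],54)
s=camera('scene'); cv2.imwrite('pics/c2.png',cv2.resize(s['pixels'][165:245,240:320,::-1],(560,560)))"
```

```text
pos [ 0.4866 -0.0827  0.1042] jaw 53.59 q [ 0.643  0.164 -0.61   1.887  0.104  1.121  0.929] t 2.5333
shift [-0.0025  0.0012  0.0008] turn [-0.0005 -0.0071  0.0012]
F [-0.65 -0.26  0.78] M [-0.011  0.039  0.039] tau7 -0.018 w 1.001
```

View pics/c2.png

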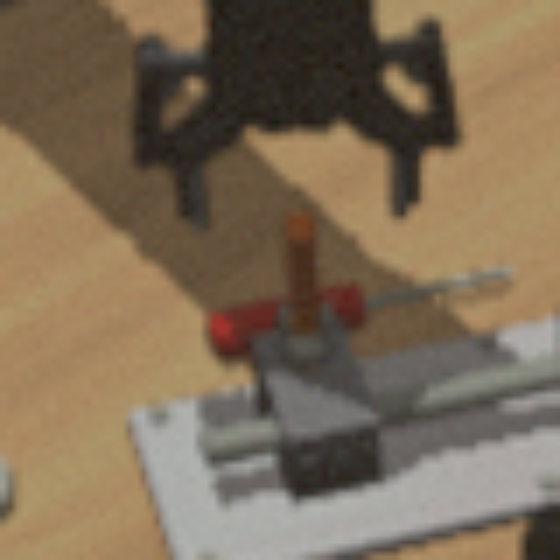

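```bash
python3 -c "
from h import *
s=camera('scene'); P=cloud(s)
for z in(.104,.117,.147): print(proj(s,[.4866,-.0827,z]))
for s_ in(-1,1): print(proj(s,np.array([.4866,-.0827,.117])+s_*.0425*np.array([.594,.805,0])))
for u,v in((266,192),(267,194),(268,195),(297,192),(297,194),(283,198),(270,184),(283,182)): print(u,v,P[v,u].round(4))
cv2.imwrite('pics/c3.png',cv2.resize(s['pixels'][165:245,240:320,::-1],(560,560)))"
```

```text
(np.float64(282.7089967568093), np.float64(206.63491011063715))
(np.float64(282.5607032367295), np.float64(203.84900233657794))
(np.float64(282.21235788372366), np.float64(197.30483219027656))
(np.float64(269.6975244810144), np.float64(204.66061732142788))
(np.float64(295.3793292152258), np.float64(203.04019845326783))
266 192 [ 0.4611 -0.1273  0.1807]
267 194 [ 0.4698 -0.1301  0.1798]
268 195 [ 0.4676 -0.125   0.1706]
297 192 [ 0.5222 -0.0489  0.1747]
297 194 [ 0.5196 -0.0469  0.1628]
283 198 [ 0.496  -0.0868  0.1532]
270 184 [ 0.4758 -0.1198  0.2208]
283 182 [ 0.495  -0.0827  0.22  ]
```

View pics/c3.png

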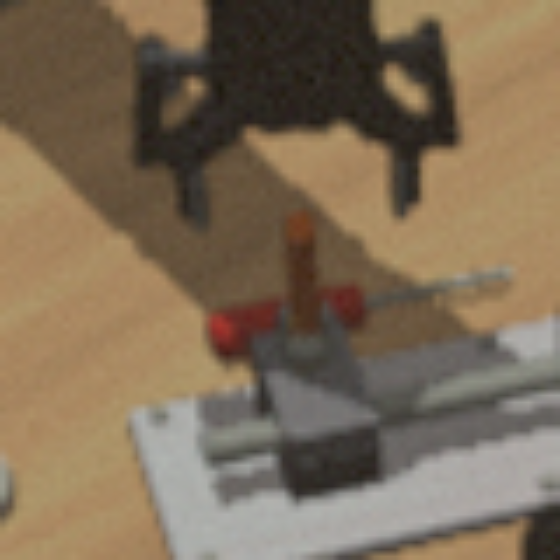

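```bash
python3 - <<'E'
from h import *
C={n:dict(np.load(f"/tmp/{n}.npz")) for n in("scene","top")}
p=np.array([.2625,-.5668,.205]); d=np.array([.42,-.907,0])*.0425
s=C["scene"]
for q in(p+d,p-d): print(proj(s,q), proj(C["top"],q))
P=cloud(s)
im=cv2.resize(s["pixels"][150:230,60:140,::-1],(560,560),interpolation=3)
for q in(p+d,p-d,p+d+[0,0,.04],p-d+[0,0,.04]):
    u,v=proj(s,q); cv2.circle(im,(int((u-60+.5)*7),int((v-150+.5)*7)),4,(0,0,255),-1)
cv2.imwrite("pics/c4.png",cv2.convertScaleAbs(im,alpha=1.6))
o=get_obs(); print(o["position"],o["clock"])
E
```

```text
(np.float64(97.75734013854847), np.float64(228.6382343179419)) (np.float64(556.6889510877099), np.float64(297.2677430650812))
(np.float64(116.68160650068734), np.float64(209.69612200752238)) (np.float64(527.0337682097247), np.float64(312.44914070716425))
[ 0.48665919 -0.08263329  0.10427952] 2.6333
```

View pics/c4.png

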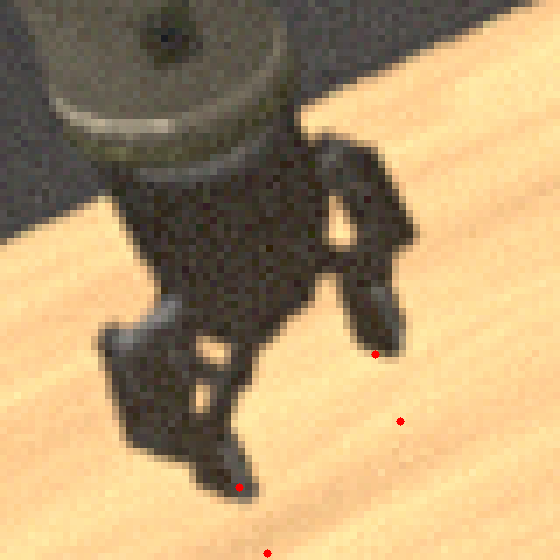

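```bash
python3 - <<'E'
import workcell
for n in dir(workcell):
    if not n.startswith("__"): print(n,repr(getattr(workcell,n))[:150])
E
```

```text
MotionError <class 'workcell.MotionError'>
camera <function make.<locals>.drawn_camera at 0x7ff5ac8340e0>
get_obs <function make.<locals>.<lambda> at 0x7ff5ac8345e0>
grip_point_offset 0.0187
hand_in <function connect.<locals>.done at 0x7ff5ac7af740>
```

The picture contradicts the reported TCP. The visible fingertips sit about 40 mm higher than the stated tool geometry implies. They're at about (268,196) and (297,195), level with the lever's tip, while the calculation puts them near row 204. The start picture shows the same offset. I'll trust the image for height, go down in steps and check as I go.

Call:
send_rows:
  motion:
    - [100,-0.002,0.01,0,0,0,0]
    - [100,-0.002,0.02,0,0,0,0]
    - [100,-0.002,0.02,0,0,0,0]
    - [100,-0.002,0.02,0,0,0,0]

```text
clock: 2.97
position: [0.4836, -0.0811, 0.0823]
ee_rot: [0.672, -0.221, 0.22, -0.672]
ft_force: [-0.9, -0.5, -0.0]
grip_width: 0.998
```

```bash
python3 -c "
from h import *
delta([.485,-.0805,.103],54)
s=camera('scene'); cv2.imwrite('pics/c5.png',cv2.resize(s['pixels'][165:245,240:320,::-1],(560,560)))"
```

```text
pos [ 0.4836 -0.0811  0.0823] jaw 53.64 q [ 0.637  0.186 -0.609  1.915  0.12   1.078  0.915] t 2.9667
shift [ 0.0007 -0.0207  0.0013] turn [ 0.0006 -0.0064 -0.0016]
F [-0.95 -0.52 -0.  ] M [ 0.045  0.013 -0.005] tau7 -0.063 w 0.998
```

View pics/c5.png

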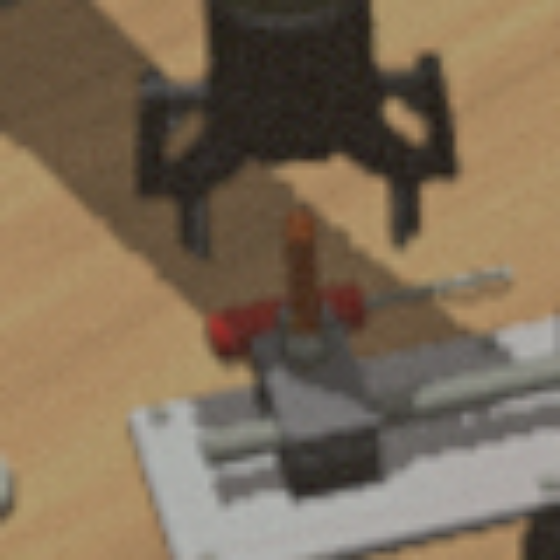

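Call:
send_rows:
  motion:
    - [100,0,0.01,0,0,0,0]
    - [100,0,0.02,0,0,0,0]
    - [100,0,0.02,0,0,0,0]
    - [100,0,0.02,0,0,0,0]

```text
clock: 3.35
position: [0.4837, -0.0811, 0.0623]
ee_rot: [-0.672, 0.221, -0.22, 0.672]
ft_force: [1.5, 0.2, -0.4]
grip_width: 1.002
```

```bash
python3 -c "
from h import *
delta([.485,-.0805,.06],54)
s=camera('scene'); cv2.imwrite('pics/c6.png',cv2.resize(s['pixels'][165:245,240:320,::-1],(560,560)))"
```

```text
pos [ 0.4837 -0.0811  0.0623] jaw 53.64 q [ 0.63   0.213 -0.606  1.934  0.14   1.038  0.899] t 3.35
shift [0.0007 0.0023 0.0012] turn [ 0.0005 -0.0063 -0.0016]
F [ 1.51  0.19 -0.37] M [-0.024 -0.002  0.005] tau7 -0.068 w 1.002
```

View pics/c6.png

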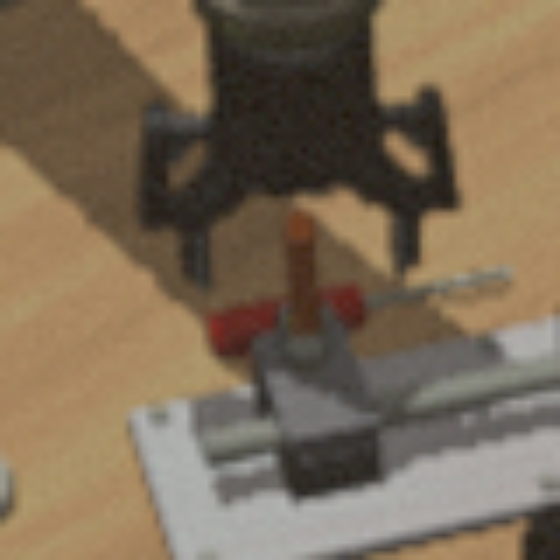

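Call:
send_rows:
  motion:
    - [10,0,0,0,0,0,0]
    - [10,0,0,0,0,0,0]
    - [10,0,0,0,0,0,0]
    - [10,0,0,0,0,0,0]
    - [10,0,0,0,0,0,0]
    - [10,0,0,0,0,0,0]
    - [10,0,0,0,0,0,0]
    - [10,0,0,0,0,0,0]
  squeeze: 30

```text
clock: 4.07
position: [0.4845, -0.0814, 0.0634]
ee_rot: [0.672, -0.221, 0.221, -0.672]
ft_force: [0.1, -0.6, 2.0]
grip_width: 0.163
```

```bash
python3 -c "
from h import *
delta([.485,-.0805,.06],54)
s=camera('scene'); cv2.imwrite('pics/c7.png',cv2.resize(s['pixels'][165:245,240:320,::-1],(560,560)))"
```

```text
pos [ 0.4845 -0.0814  0.0634] jaw 53.61 q [ 0.63   0.211 -0.606  1.933  0.14   1.038  0.899] t 4.0667
shift [-0.0001  0.0034  0.0011] turn [ 0.     -0.0068  0.0004]
F [ 0.13 -0.63  2.01] M [-0.186  0.138 -0.084] tau7 0.084 w 0.163
```

View pics/c7.png

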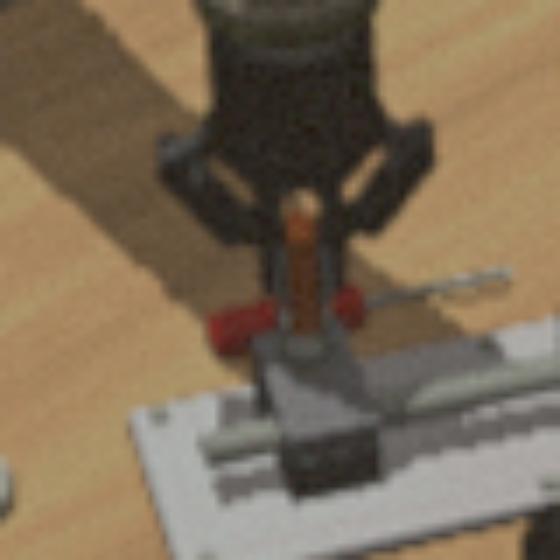

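Call:
send_rows:
  motion:
    - [10,0,0,0,0,0,0]
    - [10,0,0,0,0,0,0]
    - [10,0,0.0001,0,0,0.1,0]
    - [10,0,0.0003,0,0,0.2,0]
    - [10,0,0.0004,0,0,0.3,0]
    - [10,0,0.0005,0,0,0.4,0]
    - [10,0,0.0005,0,0,0.4,0]
    - [10,0,0.0005,0,0,0.4,0]
  squeeze: 90

```text
clock: 4.78
position: [0.4845, -0.0815, 0.0629]
ee_rot: [0.615, -0.349, 0.349, -0.615]
ft_force: [-1.0, -2.4, 5.4]
grip_width: 0.15
```

```bash
python3 -c "
from h import *
delta([.485,-.0805,.06],54)
print(get_obs()['torque'],get_obs()['torque'])"
```

```text
pos [ 0.4845 -0.0815  0.0629] jaw 30.88 q [ 0.589  0.205 -0.56   1.935  0.127  1.035  0.512] t 4.7833
shift [-0.0005  0.0029  0.001 ] turn [ 1.000e-04 -4.035e-01  5.000e-04]
F [-1.03 -2.42  5.38] M [-0.53   0.411 -0.045] tau7 -0.668 w 0.15
[-0.5302839   0.41073054 -0.04488154] [-0.5302839   0.41073054 -0.04488154]
```

Call:
send_rows:
  motion:
    - [10,0,0.0001,0,0,0.1,0]
    - [10,0,0.0003,0,0,0.2,0]
    - [10,0,0.0004,0,0,0.3,0]
    - [10,0,0.0005,0,0,0.4,0]
    - [10,0,0.0006,0,0,0.5,0]

```text
clock: 5.2
position: [0.4842, -0.0816, 0.0622]
ee_rot: [0.509, -0.491, 0.491, -0.508]
ft_force: [-2.3, -2.0, 6.2]
grip_width: 0.148
```

```bash
python3 -c "
from h import *
delta([.485,-.0805,.06],54)"
```

```text
pos [ 0.4842 -0.0816  0.0622] jaw 2.0 q [ 0.54   0.199 -0.506  1.938  0.112  1.032  0.019] t 5.2
shift [-0.0011  0.0022  0.0008] turn [ 4.000e-04 -9.076e-01  4.000e-04]
F [-2.35 -1.96  6.2 ] M [-0.592  0.595  0.107] tau7 2.379 w 0.148
```

Call:
send_rows:
  motion:
    - [10,0,0,0,0,0,0]
    - [10,0,0,0,0,0,0]

```text
clock: 5.37
position: [0.4842, -0.0816, 0.0622]
ee_rot: [0.51, -0.49, 0.49, -0.509]
ft_force: [-2.7, -2.2, 4.9]
grip_width: 0.152
```

```bash
python3 -c "
from h import *
delta([.485,-.0805,.06],54)"
```

```text
pos [ 0.4842 -0.0816  0.0622] jaw 2.23 q [ 0.54   0.199 -0.506  1.938  0.113  1.032  0.023] t 5.3667
shift [-0.001   0.0022  0.0008] turn [ 4.000e-04 -9.035e-01  4.000e-04]
F [-2.7  -2.16  4.95] M [-0.549  0.602 -0.11 ] tau7 -0.382 w 0.152
```

Call:
send_rows:
  motion:
    - [10,0,0.0001,0,0,0.08,0]
    - [10,0,0.0002,0,0,0.16,0]
    - [10,0,0.0003,0,0,0.24,0]
    - [10,0,0.0004,0,0,0.32,0]
    - [10,0,0.0005,0,0,0.4,0]
    - [10,0,0.0005,0,0,0.44,0]
    - [10,0,0.0006,0,0,0.48,0]
    - [10,0,0.0007,0,0,0.52,0]

```text
clock: 6.03
position: [0.484, -0.0815, 0.0615]
ee_rot: [0.366, -0.605, 0.605, -0.366]
ft_force: [-2.6, -1.5, 7.1]
grip_width: 0.15
```

```bash
python3 -c "
from h import *
delta([.485,-.0805,.06],54)"
```

```text
pos [ 0.484  -0.0815  0.0615] jaw -27.62 q [ 0.49   0.193 -0.452  1.941  0.099  1.029 -0.488] t 6.0333
shift [-0.0014  0.0015  0.0004] turn [ 8.0000e-04 -1.4246e+00  4.0000e-04]
F [-2.63 -1.53  7.07] M [-0.482  0.914  0.044] tau7 0.895 w 0.15
```

Call:
send_rows:
  motion:
    - [10,0,0,0,0,0.04,0]
    - [10,0,0.0001,0,0,0.08,0]
    - [10,0,0.0001,0,0,0.12,0]

```text
clock: 6.28
position: [0.484, -0.0815, 0.0614]
ee_rot: [0.33, -0.626, 0.626, -0.329]
ft_force: [-2.8, -1.6, 6.3]
grip_width: 0.154
```

```bash
python3 -c "
from h import *
delta([.485,-.0805,.06],54)"
```

```text
pos [ 0.484  -0.0815  0.0614] jaw -34.5 q [ 0.479  0.192 -0.44   1.942  0.096  1.028 -0.605] t 6.2833
shift [-0.0014  0.0014  0.0003] turn [ 9.0000e-04 -1.5447e+00  3.0000e-04]
F [-2.82 -1.62  6.35] M [-0.459  0.901  0.077] tau7 0.91 w 0.154
```

Call:
send_rows:
  motion:
    - [10,0,0.0001,0,0,0.05,0]
    - [10,0,0.0001,0,0,0.1,0]
    - [10,0,0.0002,0,0,0.15,0]
    - [10,0,0.0003,0,0,0.2,0]

```text
clock: 6.62
position: [0.484, -0.0814, 0.0611]
ee_rot: [-0.265, 0.656, -0.656, 0.265]
ft_force: [-2.9, -0.5, 7.1]
grip_width: 0.147
```

```bash
cat > d.py <<'E'
from h import *
delta([.485,-.0805,.06],54)
E
python3 d.py
```

```text
pos [ 0.484  -0.0814  0.0611] jaw -45.98 q [ 0.461  0.19  -0.42   1.943  0.091  1.027 -0.802] t 6.6167
shift [-0.0014  0.0011  0.0001] turn [ 1.000e-03 -1.745e+00  3.000e-04]
F [-2.94 -0.51  7.12] M [-0.349  1.014  0.094] tau7 1.161 w 0.147
```

Call:
send_rows:
  motion:
    - [10,0,0.0001,0,0,0.05,0]
    - [10,0,0.0001,0,0,0.1,0]
    - [10,0,0.0002,0,0,0.15,0]
    - [10,0,0.0003,0,0,0.2,0]

```text
clock: 6.95
position: [0.4839, -0.0814, 0.0608]
ee_rot: [0.199, -0.679, 0.679, -0.198]
ft_force: [-4.5, -0.9, 6.9]
grip_width: 0.153
```

```bash
python3 d.py
```

```text
pos [ 0.4839 -0.0814  0.0608] jaw -57.44 q [ 0.443  0.189 -0.4    1.944  0.086  1.026 -0.998] t 6.95
shift [-0.0014  0.0008 -0.0001] turn [ 1.0000e-03 -1.9451e+00  3.0000e-04]
F [-4.49 -0.85  6.86] M [-0.316  1.001  0.024] tau7 1.162 w 0.153
```

Call:
send_rows:
  motion:
    - [10,0,0.0001,0,0,0.05,0]
    - [10,0,0.0001,0,0,0.1,0]
    - [10,0,0.0002,0,0,0.15,0]
    - [10,0,0.0003,0,0,0.2,0]

```text
clock: 7.28
position: [0.4839, -0.0812, 0.0606]
ee_rot: [-0.13, 0.695, -0.695, 0.129]
ft_force: [-3.8, 0.3, 8.9]
grip_width: 0.15
```

```bash
python3 d.py
```

```text
pos [ 0.4839 -0.0812  0.0606] jaw -68.9 q [ 0.425  0.187 -0.381  1.946  0.081  1.024 -1.195] t 7.2833
shift [-0.0013  0.0006 -0.0003] turn [ 1.000e-03 -2.145e+00  3.000e-04]
F [-3.78  0.28  8.92] M [-0.278  1.025  0.066] tau7 1.163 w 0.15
```

Call:
send_rows:
  motion:
    - [10,0,0.0001,0,0,0.05,0]
    - [10,0,0.0001,0,0,0.1,0]
    - [10,0,0.0002,0,0,0.15,0]
    - [10,0,0.0003,0,0,0.2,0]

```text
clock: 7.62
position: [0.484, -0.0812, 0.0603]
ee_rot: [0.06, -0.705, 0.705, -0.059]
ft_force: [-3.3, 0.2, 8.2]
grip_width: 0.149
```

```bash
python3 d.py
```

```text
pos [ 0.484  -0.0812  0.0603] jaw -80.35 q [ 0.407  0.185 -0.361  1.947  0.077  1.023 -1.391] t 7.6167
shift [-0.0011  0.0003 -0.0005] turn [ 9.0000e-04 -2.3449e+00  3.0000e-04]
F [-3.32  0.17  8.17] M [-0.161  1.081  0.042] tau7 1.164 w 0.149
```

Call:
send_rows:
  motion:
    - [10,0,0.0001,0,0,0.05,0]
    - [10,0,0.0001,0,0,0.1,0]
    - [10,0,0.0002,0,0,0.15,0]
    - [10,0,0.0003,0,0,0.2,0]

```text
clock: 7.95
position: [0.484, -0.0811, 0.06]
ee_rot: [-0.011, -0.707, 0.707, 0.011]
ft_force: [-4.2, 0.1, 9.1]
grip_width: 0.151
```

```bash
python3 d.py
```

```text
pos [ 0.484  -0.0811  0.06  ] jaw -91.81 q [ 0.389  0.184 -0.342  1.948  0.072  1.022 -1.588] t 7.95
shift [-0.001   0.     -0.0007] turn [ 9.0000e-04 -2.5449e+00  3.0000e-04]
F [-4.17  0.12  9.09] M [-0.079  1.063  0.032] tau7 1.165 w 0.151
```

Call:
send_rows:
  motion:
    - [10,0,0.0001,0,0,0.05,0]
    - [10,0,0.0001,0,0,0.1,0]
    - [10,0,0.0002,0,0,0.15,0]
    - [10,0,0.0003,0,0,0.2,0]

```text
clock: 8.28
position: [0.4841, -0.0811, 0.0598]
ee_rot: [-0.081, -0.702, 0.702, 0.082]
ft_force: [-4.5, -0.2, 8.9]
grip_width: 0.154
```

```bash
python3 d.py; python3 -c "
from h import *
s=camera('scene'); cv2.imwrite('pics/c8.png',cv2.resize(s['pixels'][165:245,240:320,::-1],(560,560)))"
```

```text
pos [ 0.4841 -0.0811  0.0598] jaw -103.27 q [ 0.372  0.183 -0.323  1.949  0.068  1.021 -1.785] t 8.2833
shift [-0.0008 -0.0002 -0.0008] turn [ 9.0000e-04 -2.7448e+00  3.0000e-04]
F [-4.51 -0.19  8.89] M [-0.069  1.083  0.072] tau7 1.166 w 0.154
```

View pics/c8.png

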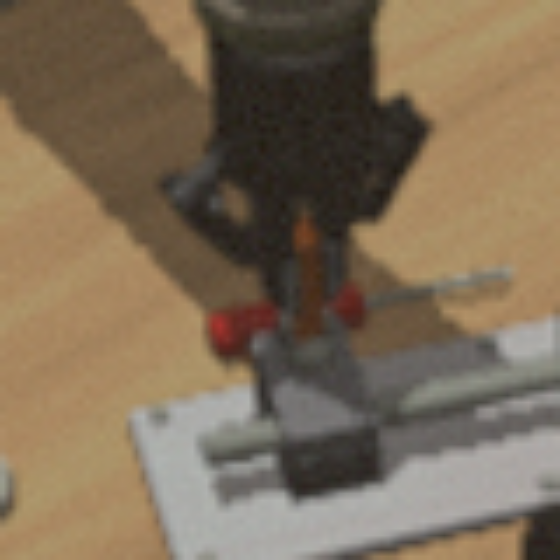

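The lever is turning with the gripper and hasn't seated yet, so I'll keep turning.

Call:
send_rows:
  motion:
    - [10,0,0.0001,0,0,0.05,0]
    - [10,0,0.0001,0,0,0.1,0]
    - [10,0,0.0002,0,0,0.15,0]
    - [10,0,0.0003,0,0,0.2,0]

```text
clock: 8.67
position: [0.4841, -0.081, 0.0595]
ee_rot: [-0.151, -0.691, 0.691, 0.152]
ft_force: [-4.6, -0.3, 9.6]
grip_width: 0.155
```

```bash
python3 d.py
```

```text
pos [ 0.4841 -0.081   0.0595] jaw -114.72 q [ 0.354  0.182 -0.305  1.95   0.064  1.02  -1.981] t 8.6667
shift [-0.0006 -0.0005 -0.0008] turn [ 8.0000e-04 -2.9447e+00  3.0000e-04]
F [-4.59 -0.31  9.57] M [0.047 1.04  0.063] tau7 1.169 w 0.155
```

Call:
send_rows:
  motion:
    - [10,0,0.0001,0,0,0.05,0]
    - [10,0,0.0001,0,0,0.1,0]
    - [10,0,0.0002,0,0,0.15,0]
    - [10,0,0.0003,0,0,0.2,0]

```text
clock: 9.0
position: [0.4841, -0.0809, 0.0592]
ee_rot: [-0.219, -0.672, 0.672, 0.22]
ft_force: [-4.5, 0.3, 9.0]
grip_width: 0.156
```

```bash
python3 d.py
```

```text
pos [ 0.4841 -0.0809  0.0592] jaw -126.18 q [ 0.337  0.18  -0.286  1.951  0.059  1.019 -2.178] t 9.0
shift [-0.0004 -0.0008 -0.0009] turn [-8.0000e-04  3.1385e+00 -3.0000e-04]
F [-4.49  0.29  9.01] M [0.029 1.081 0.081] tau7 1.168 w 0.156
```

Call:
send_rows:
  motion:
    - [60,0,0,0,0,0,0]
    - [60,0,0,0,0,0,0]
    - [60,0,0,0,0,0,0]
    - [60,0,0,0,0,0,0]
    - [60,0,0,0,0,0,0]

```text
clock: 9.42
position: [0.4843, -0.0812, 0.0587]
ee_rot: [0.22, 0.672, -0.672, -0.22]
ft_force: [0.2, -0.4, 0.8]
grip_width: 0.598
```

```bash
python3 -c "
from h import *
delta([.484,-.081,.059],54.)"
```

```text
pos [ 0.4843 -0.0812  0.0587] jaw -126.21 q [ 0.337  0.181 -0.286  1.952  0.06   1.017 -2.178] t 9.4167
shift [ 0.0003 -0.0003 -0.    ] turn [-3.000e-04  3.138e+00 -1.000e-04]
F [ 0.23 -0.4   0.81] M [-0.043 -0.04   0.022] tau7 0.04 w 0.598
```

Call:
send_rows:
  motion:
    - [60,0,0,0,0,-0.12,0]
    - [60,0,0,0,0,-0.24,0]
    - [60,0,0,0,0,-0.36,0]
    - [60,0,0,0,0,-0.48,0]
    - [60,0,0,0,0,-0.6,0]
    - [60,0,0,0,0,-0.72,0]
    - [60,0,0,0,0,-0.84,0]
    - [60,0,0,0,0,-0.96,0]
    - [60,0,0,0,0,-1.08,0]
    - [60,0,0,0,0,-1.2,0]

```text
clock: 10.25
position: [0.4843, -0.0813, 0.0588]
ee_rot: [-0.2, 0.678, -0.678, 0.2]
ft_force: [0.4, 0.0, 0.2]
grip_width: 0.597
```

Call:
send_rows:
  motion:
    - [60,0,0,0,0,-0.12,0]
    - [60,0,0,0,0,-0.24,0]
    - [60,0,0,0,0,-0.36,0]
    - [60,0,0,0,0,-0.48,0]
    - [60,0,0,0,0,-0.6,0]
    - [60,0,0,0,0,-0.72,0]
    - [60,0,0,0,0,-0.84,0]
    - [60,0,0,0,0,-0.96,0]
    - [60,0,0,0,0,-1.08,0]
    - [60,0,0,0,0,-1.2,0]

```text
clock: 11.08
position: [0.4843, -0.0812, 0.0588]
ee_rot: [-0.548, 0.447, -0.447, 0.548]
ft_force: [0.2, -0.0, 0.3]
grip_width: 0.594
```

Call:
send_rows:
  motion:
    - [60,0,0,0,0,-0.12,0]
    - [60,0,0,0,0,-0.24,0]
    - [60,0,0,0,0,-0.36,0]
    - [60,0,0,0,0,-0.48,0]
    - [60,0,0,0,0,-0.6,0]
    - [60,0,0,0,0,-0.69,0]
    - [60,0,0,0,0,-0.74,0]
    - [60,0,0,0,0,-0.74,0]
    - [60,0,0,0,0,-0.74,0]

```text
clock: 11.83
position: [0.4843, -0.0813, 0.0588]
ee_rot: [-0.672, 0.221, -0.221, 0.672]
ft_force: [0.6, -0.6, -0.7]
grip_width: 0.599
```

```bash
python3 -c "
from h import *
delta([.484,-.081,.059],54.)
c=camera('scene'); cv2.imwrite('pics/c9.png',cv2.resize(c['pixels'][165:245,240:320,::-1],(560,560)))"
```

```text
pos [ 0.4843 -0.0813  0.0588] jaw 53.54 q [ 0.631  0.218 -0.608  1.937  0.145  1.029  0.893] t 11.8333
shift [-0.0004 -0.0002  0.0001] turn [-0.    -0.008 -0.   ]
F [ 0.63 -0.58 -0.7 ] M [ 0.001 -0.064  0.033] tau7 0.435 w 0.599
```

View pics/c9.png

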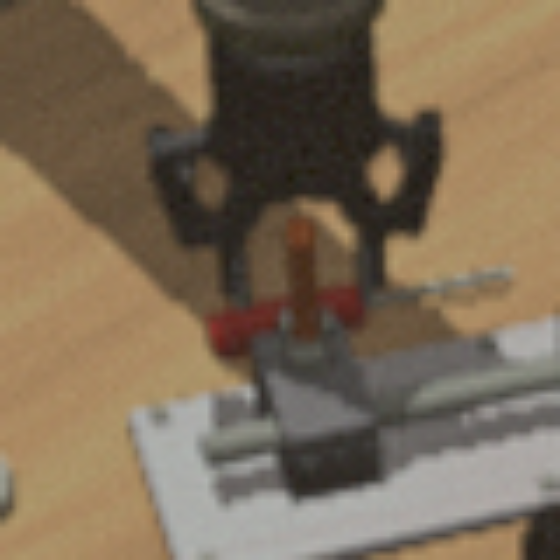

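The lever is upright between the open fingers at about (300,280) in the crop. I'll regrip and carry on turning.

Call:
send_rows:
  motion:
    - [10,0,0,0,0,0,0]
    - [10,0,0,0,0,0,0]
    - [10,0,0,0,0,0,0]
    - [10,0,0,0,0,0,0]
    - [10,0,0,0,0,0,0]
    - [10,0,0,0,0,0,0]
  squeeze: 30

```text
clock: 12.38
position: [0.4844, -0.0813, 0.059]
ee_rot: [0.672, -0.221, 0.221, -0.672]
ft_force: [0.3, 0.0, 1.7]
grip_width: 0.156
```

Call:
send_rows:
  motion:
    - [10,0,0,0,0,0,0]
    - [10,0,0,0,0,0,0]
    - [10,0,0.0001,0,0,0.05,0]
    - [10,0,0.0001,0,0,0.1,0]
    - [10,0,0.0002,0,0,0.15,0]
    - [10,0,0.0003,0,0,0.2,0]
  squeeze: 90

```text
clock: 12.88
position: [0.4844, -0.0814, 0.0588]
ee_rot: [0.646, -0.287, 0.287, -0.646]
ft_force: [-1.3, -0.5, 5.0]
grip_width: 0.152
```

```bash
python3 d.py
```

```text
pos [ 0.4844 -0.0814  0.0588] jaw 42.05 q [ 0.609  0.215 -0.584  1.938  0.138  1.028  0.698] t 12.8833
shift [-0.0003 -0.0012  0.001 ] turn [ 2.000e-04 -2.086e-01  4.000e-04]
F [-1.32 -0.53  5.04] M [-0.187  0.359  0.254] tau7 0.932 w 0.152
```

Call:
send_rows:
  motion:
    - [10,0,0,0,0,0.03,0]
    - [10,0,0,0,0,0.06,0]

```text
clock: 13.05
position: [0.4845, -0.0814, 0.0588]
ee_rot: [0.637, -0.306, 0.306, -0.637]
ft_force: [-1.4, -1.1, 3.4]
grip_width: 0.157
```

```bash
python3 d.py
```

```text
pos [ 0.4845 -0.0814  0.0588] jaw 38.68 q [ 0.603  0.214 -0.578  1.938  0.136  1.027  0.64 ] t 13.05
shift [-0.0003 -0.0012  0.001 ] turn [ 2.000e-04 -2.674e-01  5.000e-04]
F [-1.35 -1.09  3.41] M [-0.254  0.361  0.336] tau7 0.334 w 0.157
```

Call:
send_rows:
  motion:
    - [10,0,0,0,0,0.03,0]
    - [10,0,0,0,0,0.06,0]
    - [10,0,0,0,0,0.09,0]
    - [10,0,0,0,0,0.12,0]

```text
clock: 13.38
position: [0.4844, -0.0814, 0.0588]
ee_rot: [0.618, -0.344, 0.344, -0.618]
ft_force: [-2.5, -1.2, 2.9]
grip_width: 0.152
```

```bash
python3 d.py
```

```text
pos [ 0.4844 -0.0814  0.0588] jaw 31.81 q [ 0.591  0.212 -0.564  1.939  0.132  1.027  0.524] t 13.3833
shift [-0.0005 -0.0012  0.001 ] turn [ 0.0004 -0.3873  0.0005]
F [-2.5  -1.18  2.88] M [-0.29   0.404  0.379] tau7 0.363 w 0.152
```

Call:
send_rows:
  motion:
    - [10,0,0,0,0,0.03,0]
    - [10,0,0,0,0,0.06,0]
    - [10,0,0,0,0,0.09,0]
    - [10,0,0,0,0,0.1,0]

```text
clock: 13.72
position: [0.4843, -0.0814, 0.0588]
ee_rot: [0.6, -0.374, 0.374, -0.6]
ft_force: [-1.5, -1.3, 3.9]
grip_width: 0.154
```

```bash
python3 d.py
```

```text
pos [ 0.4843 -0.0814  0.0588] jaw 26.08 q [ 0.581  0.21  -0.553  1.939  0.129  1.026  0.426] t 13.7167
shift [-0.0005 -0.0012  0.001 ] turn [ 4.000e-04 -4.873e-01  5.000e-04]
F [-1.48 -1.26  3.95] M [-0.295  0.385  0.445] tau7 -0.637 w 0.154
```

Call:
send_rows:
  motion:
    - [10,0,0,0,0,0.0,0]

```text
clock: 13.8
position: [0.4844, -0.0814, 0.0588]
ee_rot: [0.6, -0.374, 0.374, -0.6]
ft_force: [-1.8, -0.3, 4.4]
grip_width: 0.153
```

```bash
python3 d.py
```

```text
pos [ 0.4844 -0.0814  0.0588] jaw 26.15 q [ 0.581  0.21  -0.553  1.939  0.129  1.026  0.428] t 13.8
shift [-0.0005 -0.0012  0.001 ] turn [ 3.00e-04 -4.86e-01  5.00e-04]
F [-1.8  -0.29  4.4 ] M [-0.346  0.498  0.382] tau7 -0.759 w 0.153
```

Call:
send_rows:
  motion:
    - [10,0,0,0,0,0.03,0]
    - [10,0,0,0,0,0.06,0]

```text
clock: 13.97
position: [0.4844, -0.0814, 0.0588]
ee_rot: [0.589, -0.392, 0.392, -0.588]
ft_force: [-2.0, -2.4, 5.0]
grip_width: 0.149
```

```bash
python3 d.py
```

```text
pos [ 0.4844 -0.0814  0.0588] jaw 22.7 q [ 0.575  0.209 -0.546  1.94   0.127  1.026  0.369] t 13.9667
shift [-0.0006 -0.0012  0.0009] turn [ 2.000e-04 -5.463e-01  4.000e-04]
F [-2.04 -2.42  4.96] M [-0.314  0.518  0.441] tau7 0.41 w 0.149
```

Call:
send_rows:
  motion:
    - [10,0,0,0,0,0.0,0]
    - [10,0,0,0,0,0.0,0]

```text
clock: 14.13
position: [0.4844, -0.0814, 0.0587]
ee_rot: [0.589, -0.391, 0.391, -0.589]
ft_force: [-2.4, -1.9, 4.7]
grip_width: 0.153
```

```bash
python3 d.py
```

```text
pos [ 0.4844 -0.0814  0.0587] jaw 22.78 q [ 0.575  0.209 -0.546  1.94   0.127  1.026  0.37 ] t 14.1333
shift [-0.0006 -0.0013  0.0009] turn [ 1.000e-04 -5.448e-01  3.000e-04]
F [-2.37 -1.91  4.75] M [-0.372  0.523  0.315] tau7 -0.582 w 0.153
```

Snug reads about 0.44 N m. Next I need to know which way the lever folds, so I'll loosen the grip to 20 N and nudge it gently along tool x.

Call:
send_rows:
  motion:
    - [10,0,0,0,0,0.0,0]
    - [10,0,0,0,0,0.0,0]
    - [10,0.001,0,0,0,0,0]
    - [10,0.002,0,0,0,0,0]
    - [10,0.003,0,0,0,0,0]
    - [10,0.003,0,0,0,0,0]
  squeeze: 20

```text
clock: 14.63
position: [0.4851, -0.0828, 0.0586]
ee_rot: [-0.589, 0.392, -0.391, 0.589]
ft_force: [-5.1, 3.8, 8.5]
grip_width: 0.149
```

```bash
cat > e.py <<'E'
from h import *
o=get_obs(); M=R.from_quat(o["ee_rot"]).as_matrix()
print("t",o["clock"],"pos",o["position"].round(4),"Ftool",(M.T@o["ft_force"]).round(2),"Mtool",(M.T@o["torque"]).round(3),"Mz",o["torque"][2].round(3),"w",round(o["grip_width"],3), "x along", (M.T@(o["position"]-np.array([.4844,-.0814,.0588]))).round(4))
E
python3 e.py
```

```text
t 14.6333 pos [ 0.4851 -0.0828  0.0586] Ftool [-5.45 -8.49 -3.22] Mtool [-0.782 -0.383  1.277] Mz 0.384 w 0.149 x along [0.0016 0.0002 0.0001]
```

Call:
send_rows:
  motion:
    - [10,-0.001,0,0,0,0,0]
    - [10,-0.002,0,0,0,0,0]
    - [10,-0.003,0,0,0,0,0]
    - [10,-0.004,0,0,0,0,0]
    - [10,-0.005,0,0,0,0,0]
    - [10,-0.006,0,0,0,0,0]
    - [10,-0.006,0,0,0,0,0]

```text
clock: 15.22
position: [0.4838, -0.08, 0.0588]
ee_rot: [0.589, -0.391, 0.393, -0.588]
ft_force: [1.0, -6.2, 1.9]
grip_width: 0.148
```

```bash
python3 e.py
```

```text
t 15.2167 pos [ 0.4838 -0.08    0.0588] Ftool [ 6.08 -1.92 -1.51] Mtool [-0.536 -0.396 -2.024] Mz 0.393 w 0.148 x along [-0.0015 -0.     -0.0001]
```

Call:
send_rows:
  motion:
    - [10,-0.001,0,0,0,0,0]
    - [10,-0.002,0,0,0,0,0]
    - [10,-0.003,0,0,0,0,0]
    - [10,-0.003,0,0,0,0,0]

```text
clock: 15.55
position: [0.4829, -0.0782, 0.0589]
ee_rot: [0.589, -0.391, 0.393, -0.588]
ft_force: [2.8, -9.9, -0.1]
grip_width: 0.151
```

```bash
python3 e.py
```

```text
t 15.55 pos [ 0.4829 -0.0782  0.0589] Ftool [10.24  0.15 -1.21] Mtool [-0.346 -0.348 -2.922] Mz 0.344 w 0.151 x along [-0.0036 -0.0001 -0.0001]
```

Call:
send_rows:
  motion:
    - [10,0.002,0,0,0,0,0]
    - [10,0.004,0,0,0,0,0]
    - [10,0.006,0,0,0,0,0]
    - [10,0.008,0,0,0,0,0]
    - [10,0.01,0,0,0,0,0]
    - [10,0.011,0,0,0,0,0]
    - [10,0.012,0,0,0,0,0]
    - [10,0.012,0,0,0,0,0]

```text
clock: 16.22
position: [0.4857, -0.0839, 0.0585]
ee_rot: [-0.589, 0.393, -0.39, 0.589]
ft_force: [-6.6, 6.8, 11.2]
grip_width: 0.151
```

```bash
python3 e.py
```

```text
t 16.2167 pos [ 0.4857 -0.0839  0.0585] Ftool [ -8.9 -11.2  -3.4] Mtool [-0.971 -0.312  2.31 ] Mz 0.314 w 0.151 x along [0.0028 0.0003 0.0002]
```

Call:
send_rows:
  motion:
    - [10,-0.003,0,0,0,0,0]
    - [10,-0.006,0,0,0,0,0]
    - [10,-0.006,0,0,0,0,0]
    - [30,-0.006,0,0,0,0,0]
    - [40,-0.006,0,0,0,0,0]
    - [40,-0.006,0,0,0,0,0]
    - [40,-0.006,-0.02,0,0,0,0]
    - [40,-0.006,-0.04,0,0,0,0]
    - [40,-0.006,-0.06,0,0,0,0]
    - [40,-0.006,-0.06,0,0,0,0]

```text
clock: 17.05
position: [0.4865, -0.0811, 0.122]
ee_rot: [-0.588, 0.39, -0.393, 0.589]
ft_force: [0.7, -0.6, 0.3]
grip_width: 0.399
```

```bash
python3 e.py; python3 -c "
from h import *
c=camera('scene'); cv2.imwrite('pics/c10.png',cv2.resize(c['pixels'][165:245,240:320,::-1],(560,560)))
np.savez('/tmp/s10.npz',**c)"
```

```text
t 17.05 pos [ 0.4865 -0.0811  0.122 ] Ftool [ 0.87 -0.31  0.45] Mtool [ 0.003 -0.008  0.011] Mz 0.008 w 0.399 x along [ 0.0007 -0.0632  0.0023]
```

View pics/c10.png

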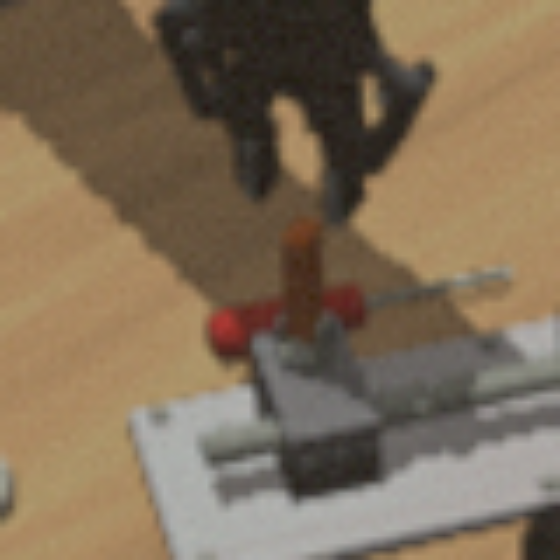

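Call:
send_rows:
  motion:
    - [0,-0.02,0,-0.001,0,0,0]
    - [0,-0.034,0,-0.002,0,0,0]
    - [0,-0.034,0,-0.002,0,0,0]
    - [0,-0.034,0,-0.002,0,0,0]
    - [0,-0.034,0.02,-0.002,0,0,0]
    - [0,-0.034,0.037,-0.002,0,0,0]
    - [0,-0.034,0.037,-0.002,0,0,0]
    - [0,-0.034,0.037,-0.002,0,0,0]

```text
clock: 17.77
position: [0.4688, -0.0509, 0.081]
ee_rot: [0.589, -0.393, 0.391, -0.588]
ft_force: [-0.5, 0.1, 0.0]
grip_width: 0.0
```

```bash
python3 e.py; python3 -c "
from h import *
c=camera('scene'); cv2.imwrite('pics/c11.png',cv2.resize(c['pixels'][165:245,240:320,::-1],(560,560)))"
```

```text
t 17.7667 pos [ 0.4688 -0.0509  0.081 ] Ftool [-0.31 -0.05 -0.42] Mtool [ 0.015  0.044 -0.002] Mz -0.044 w 0.0 x along [-0.0342 -0.0222 -0.0027]
```

View pics/c11.png

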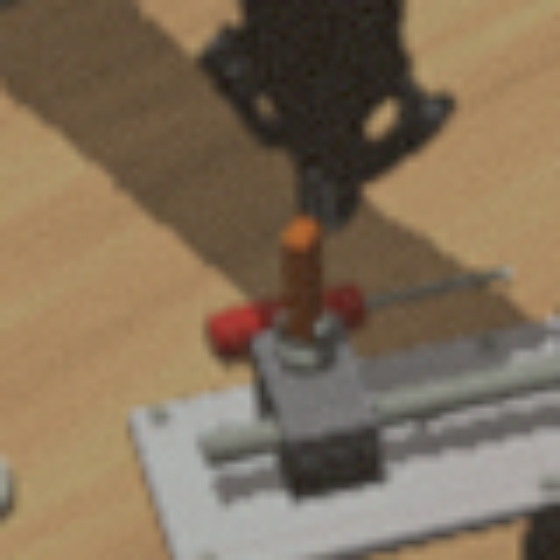

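```bash
python3 -c "
from h import *
c=camera('scene')
for z in(.08,.1,.11,.12,.13): print(z,proj(c,[.4688,-.0509,z]))"
```

```text
0.08 (np.float64(286.879991348875), np.float64(204.51160379377677))
0.1 (np.float64(286.69026450283013), np.float64(200.29910829482637))
0.11 (np.float64(286.59425039167843), np.float64(198.167311875428))
0.12 (np.float64(286.4974566978194), np.float64(196.01820642088595))
0.13 (np.float64(286.3998738878644), np.float64(193.85158026185962))
```

Call:
send_rows:
  motion:
    - [0,0.006,0,0.0025,0,0,0]
    - [0,0.01,0,0.0025,0,0,0]
    - [0,0.013,0,0.0025,0,0,0]
    - [0,0.016,0,0.0025,0,0,0]
    - [0,0.018,0,0.0025,0,0,0]
    - [0,0.018,0,0.0025,0,0,0]

```text
clock: 18.37
position: [0.479, -0.066, 0.0819]
ee_rot: [-0.588, 0.392, -0.392, 0.589]
ft_force: [-1.3, 5.5, 3.3]
grip_width: 0.002
```

```bash
python3 e.py
```

```text
t 18.3667 pos [ 0.479  -0.066   0.0819] Ftool [-5.54 -3.25  0.96] Mtool [ 0.153 -0.054  0.98 ] Mz 0.055 w 0.002 x along [-0.0163 -0.0231  0.0009]
```

Call:
send_rows:
  motion:
    - [0,0.002,0,0,0,0,0]
    - [0,0.004,0,0,0,0,0]
    - [0,0.006,0,0,0,0,0]
    - [0,0.006,0,0,0,0,0]

```text
clock: 18.7
position: [0.481, -0.0705, 0.0819]
ee_rot: [-0.588, 0.392, -0.391, 0.589]
ft_force: [-2.5, 7.5, 6.7]
grip_width: -0.002
```

```bash
python3 e.py; python3 -c "
from h import *
c=camera('scene'); cv2.imwrite('pics/c12.png',cv2.resize(c['pixels'][165:245,240:320,::-1],(560,560)))"
```

```text
t 18.7 pos [ 0.481  -0.0705  0.0819] Ftool [-7.89 -6.68  0.62] Mtool [ 0.038 -0.     1.805] Mz 0.001 w -0.002 x along [-0.0114 -0.0231  0.0011]
```

View pics/c12.png

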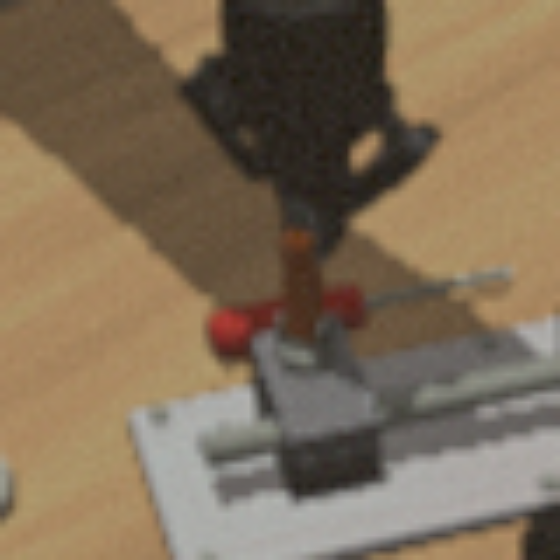

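It's folding toward tool +x: the tip moved from (302,230) to (297,240) in the crop. I'll follow the arc.

Call:
send_rows:
  motion:
    - [0,0.004,0,0,0,0,0]
    - [0,0.008,0,0,0,0,0]
    - [0,0.012,0,0,0,0,0]
    - [0,0.016,0,0,0,0,0]
    - [0,0.021,0.001,0,0,0,0]
    - [0,0.025,0.0025,0,0,0,0]
    - [0,0.028,0.004,0,0,0,0]
    - [0,0.028,0.004,0,0,0,0]

```text
clock: 19.42
position: [0.4921, -0.0924, 0.0788]
ee_rot: [-0.588, 0.392, -0.389, 0.591]
ft_force: [-10.3, 23.6, 22.4]
grip_width: -0.005
```

```bash
python3 e.py; python3 -c "
from h import *
c=camera('scene'); cv2.imwrite('pics/c13.png',cv2.resize(c['pixels'][165:245,240:320,::-1],(560,560)))"
```

```text
t 19.4167 pos [ 0.4921 -0.0924  0.0788] Ftool [-25.88 -22.26  -0.22] Mtool [-0.181 -0.009  5.358] Mz 0.018 w -0.005 x along [ 0.013  -0.0201  0.0028]
```

View pics/c13.png

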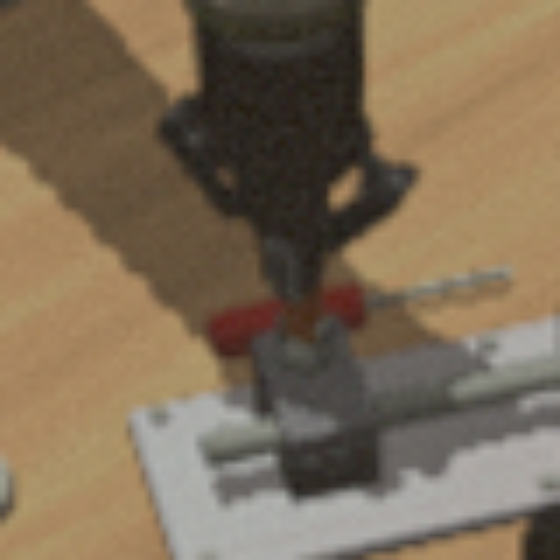

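```bash
python3 -c "
from h import *
c=camera('scene'); P=cloud(c)
for z in(.08,.09,.1,.11,.12): print(z,np.round(proj(c,[.4921,-.0924,z]),1),np.round(proj(c,[.4921+.0042,-.0924-.0101,z]),1))
a=cv2.resize(c['pixels'][190:230,262:302,::-1],(560,560),interpolation=2); cv2.imwrite('pics/c14.png',cv2.convertScaleAbs(a,alpha=2.2,beta=10))
for v in range(198,218): print(v,[tuple((P[v,u]*1000).astype(int)) for u in range(278,288,2)])
t=camera('top'); cv2.imwrite('pics/t14.png',cv2.resize(t['pixels'][190:260,310:380,::-1],(490,490)))
"
```

```text
0.08 [281.8 213.9] [280.2 216.1]
0.09 [281.7 211.8] [280.1 214. ]
0.1 [281.5 209.7] [280.  211.8]
0.11 [281.4 207.6] [279.9 209.7]
0.12 [281.3 205.4] [279.7 207.6]
198 [(np.int64(493), np.int64(-104), np.int64(162)), (np.int64(499), np.int64(-101), np.int64(165)), (np.int64(504), np.int64(-97), np.int64(166)), (np.int64(506), np.int64(-91), np.int64(163)), (np.int64(525), np.int64(-97), np.int64(181))]
199 [(np.int64(491), np.int64(-103), np.int64(156)), (np.int64(498), np.int64(-100), np.int64(159)), (np.int64(508), np.int64(-100), np.int64(166)), (np.int64(508), np.int64(-92), np.int64(161)), (np.int64(520), np.int64(-93), np.int64(170))]
200 [(np.int64(491), np.int64(-103), np.int64(151)), (np.int64(502), np.int64(-104), np.int64(159)), (np.int64(507), np.int64(-100), np.int64(161)), (np.int64(503), np.int64(-89), np.int64(151)), (np.int64(520), np.int64(-94), np.int64(166))]
201 [(np.int64(491), np.int64(-104), np.int64(147)), (np.int64(496), np.int64(-100), np.int64(148)), (np.int64(502), np.int64(-96), np.int64(150)), (np.int64(503), np.int64(-89), np.int64(146)), (np.int64(387
[... 3114 characters left out ...]
[(np.int64(474), np.int64(-95), np.int64(63)), (np.int64(485), np.int64(-95), np.int64(71)), (np.int64(487), np.int64(-88), np.int64(68)), (np.int64(492), np.int64(-83), np.int64(69)), (np.int64(496), np.int64(-78), np.int64(69))]
216 [(np.int64(471), np.int64(-93), np.int64(54)), (np.int64(484), np.int64(-94), np.int64(65)), (np.int64(492), np.int64(-92), np.int64(70)), (np.int64(495), np.int64(-86), np.int64(68)), (np.int64(491), np.int64(-74), np.int64(58))]
217 [(np.int64(478), np.int64(-99), np.int64(59)), (np.int64(483), np.int64(-93), np.int64(59)), (np.int64(491), np.int64(-91), np.int64(63)), (np.int64(491), np.int64(-83), np.int64(58)), (np.int64(494), np.int64(-77), np.int64(56))]
```

View pics/c14.png

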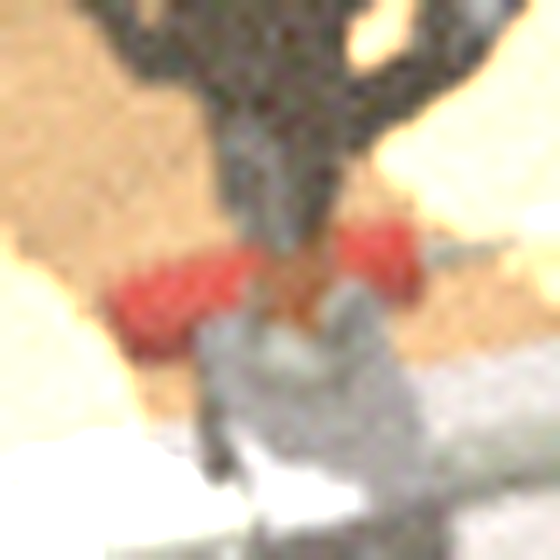

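```bash
cat > ov.py <<'E'
from h import *
import sys
c=camera('scene')
H=np.array([.4844,-.0814,.0787]); ang=np.radians(-67.3)
ex=np.array([np.cos(ang),np.sin(ang),0]); ey=np.array([-ex[1],ex[0],0]); ez=np.array([0,0,1.])
def ov(im,th,u0,v0,S,col):
    a=np.sin(th)*ex+np.cos(th)*ez; b=np.cos(th)*ex-np.sin(th)*ez
    pts=[proj(c,H+r*a+s*.01*b+t*.007*ey) for r in(.007,.064) for s in(-1,1) for t in(-1,1)]
    h=cv2.convexHull(np.array([((u-u0+.5)*S,(v-v0+.5)*S) for u,v in pts],np.float32))
    cv2.polylines(im,[h.astype(np.int32)],True,col,1)
u0,v0,w,S=262,186,48,12
a=cv2.resize(c['pixels'][v0:v0+w,u0:u0+w,::-1],(w*S,w*S),interpolation=2); a=cv2.convertScaleAbs(a,alpha=2.0,beta=10)
for th,col in zip([float(x) for x in sys.argv[2:]],[(0,0,255),(255,0,0),(0,200,0),(255,0,255)]): ov(a,th,u0,v0,S,col)
cv2.imwrite(sys.argv[1],a)
E
python3 ov.py pics/c15.png 0 0.4 0.8 -0.4
```

```text
(no output)
```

View pics/c15.png

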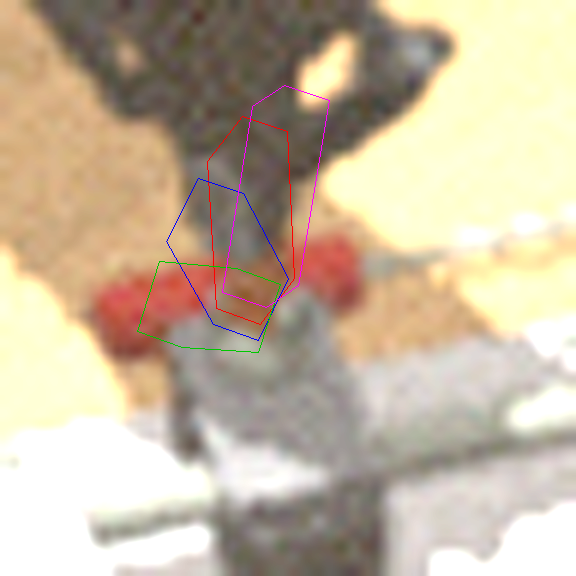

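View pics/t14.png

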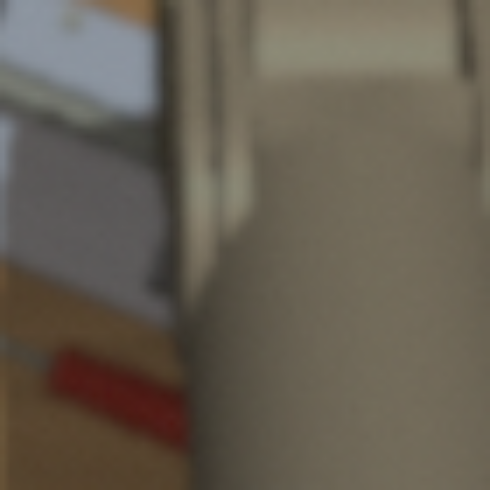

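The picture doesn't match a simple fold: the finger now hides the upper part of the lever, and the force is 34 N. I'll lift straight off and look.

Call:
send_rows:
  motion:
    - [0,-0.004,-0.005,0,0,0,0]
    - [0,-0.004,-0.02,0,0,0,0]
    - [0,-0.004,-0.04,0,0,0,0]
    - [0,-0.004,-0.06,0,0,0,0]
    - [0,-0.004,-0.065,0,0,0,0]
    - [0,-0.004,-0.065,0,0,0,0]

```text
clock: 20.12
position: [0.4911, -0.0946, 0.1439]
ee_rot: [-0.588, 0.391, -0.393, 0.589]
ft_force: [0.1, -0.4, 0.5]
grip_width: 0.002
```

```bash
python3 e.py; python3 ov.py pics/c16.png 0 0.4 0.8
```

```text
t 20.1167 pos [ 0.4911 -0.0946  0.1439] Ftool [ 0.43 -0.54 -0.06] Mtool [-0.004  0.012  0.031] Mz -0.012 w 0.002 x along [ 0.015  -0.0851  0.0013]
```

View pics/c16.png

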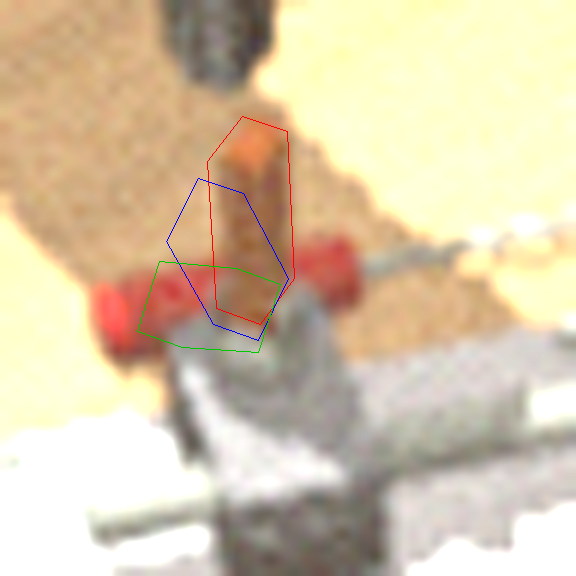

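The lever is back upright, so that push was only elastic, against its stop. I'll try from the other side, then back off to see whether the lever stays where I pushed it.

Call:
send_rows:
  motion:
    - [0,0.01,0,0,0,0,0]
    - [0,0.02,0,0,0,0,0]
    - [0,0.02,0.02,-0.0015,0,0,0]
    - [0,0.02,0.04,-0.0015,0,0,0]
    - [0,0.02,0.058,-0.0015,0,0,0]
    - [0,0.02,0.058,-0.0015,0,0,0]
    - [0,0.02,0.058,-0.0015,0,0,0]

```text
clock: 20.75
position: [0.4958, -0.1136, 0.0835]
ee_rot: [0.589, -0.393, 0.391, -0.588]
ft_force: [-0.4, -0.0, 0.8]
grip_width: 0.004
```

```bash
python3 e.py; python3 ov.py pics/c17.png 0
```

```text
t 20.75 pos [ 0.4958 -0.1136  0.0835] Ftool [-0.12 -0.77 -0.33] Mtool [0.005 0.008 0.   ] Mz -0.008 w 0.004 x along [ 0.0341 -0.0248 -0.002 ]
```

View pics/c17.png

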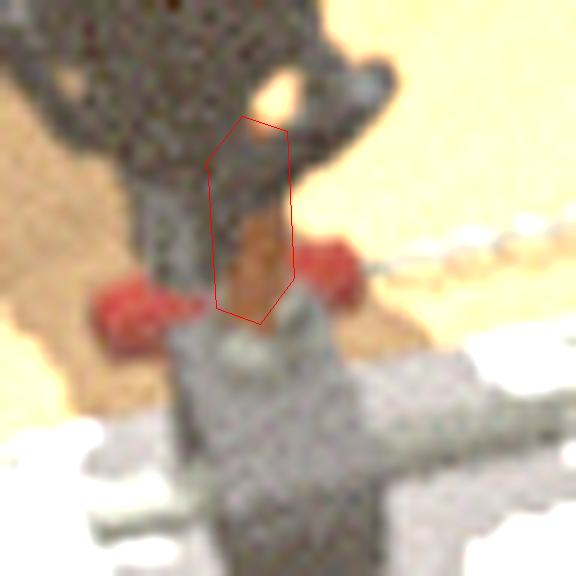

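Call:
send_rows:
  motion:
    - [0,-0.006,0,0.002,0,0,0]
    - [0,-0.012,0,0.002,0,0,0]
    - [0,-0.015,0,0.002,0,0,0]
    - [0,-0.018,0,0.002,0,0,0]
    - [0,-0.02,0,0.002,0,0,0]
    - [0,-0.02,0,0.002,0,0,0]

```text
clock: 21.3
position: [0.4913, -0.0941, 0.0854]
ee_rot: [-0.589, 0.391, -0.393, 0.589]
ft_force: [1.2, -3.7, 3.6]
grip_width: 0.002
```

```bash
python3 e.py
```

```text
t 21.3 pos [ 0.4913 -0.0941  0.0854] Ftool [ 3.89 -3.61 -0.36] Mtool [ 0.006 -0.013 -0.699] Mz 0.012 w 0.002 x along [ 0.0144 -0.0266  0.0015]
```

Call:
send_rows:
  motion:
    - [0,-0.002,0,0,0,0,0]
    - [0,-0.004,0,0,0,0,0]
    - [0,-0.006,0,0,0,0,0]
    - [0,-0.006,0,0,0,0,0]

```text
clock: 21.63
position: [0.4884, -0.088, 0.0848]
ee_rot: [-0.589, 0.392, -0.392, 0.589]
ft_force: [1.7, -2.8, 4.6]
grip_width: 0.002
```

```bash
python3 e.py;python3 ov.py pics/c18.png 0 -0.3
```

```text
t 21.6333 pos [ 0.4884 -0.088   0.0848] Ftool [ 3.27 -4.57  0.47] Mtool [ 0.054 -0.039 -0.65 ] Mz 0.038 w 0.002 x along [ 0.0076 -0.026   0.0012]
```

View pics/c18.png

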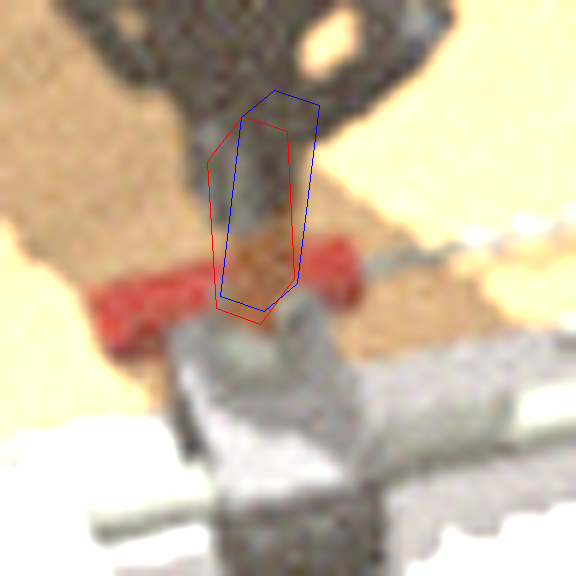

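The force stays near 3.5 N over 7 mm of travel, so the lever folds toward tool −x. I'll follow the arc that way.

Call:
send_rows:
  motion:
    - [0,-0.003,0,0,0,0,0]
    - [0,-0.006,0.0005,0,0,0,0]
    - [0,-0.0095,0.001,0,0,0,0]
    - [0,-0.013,0.001,0,0,0,0]
    - [0,-0.016,0.0015,0,0,0,0]
    - [0,-0.02,0.002,0,0,0,0]
    - [0,-0.023,0.0025,0,0,0,0]

```text
clock: 22.27
position: [0.479, -0.0667, 0.0818]
ee_rot: [0.589, -0.392, 0.392, -0.588]
ft_force: [1.9, -3.9, 0.2]
grip_width: -0.003
```

```bash
python3 e.py;python3 ov.py pics/c19.png -0.8
```

```text
t 22.2667 pos [ 0.479  -0.0667  0.0818] Ftool [ 4.34 -0.22  0.28] Mtool [ 0.031 -0.024 -0.972] Mz 0.024 w -0.003 x along [-0.0156 -0.023   0.0007]
```

View pics/c19.png

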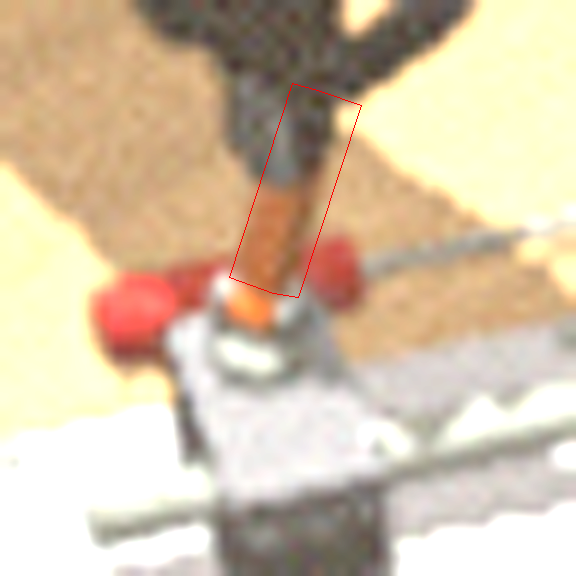

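Call:
send_rows:
  motion:
    - [0,-0.004,0.0015,0,0,0,0]
    - [0,-0.008,0.0035,0,0,0,0]
    - [0,-0.011,0.005,0,0,0,0]
    - [0,-0.0135,0.0066,0,0,0,0]
    - [0,-0.016,0.009,0,0,0,0]
    - [0,-0.018,0.0115,0,0,0,0]
    - [0,-0.0205,0.014,0,0,0,0]
    - [0,-0.0205,0.014,0,0,0,0]

```text
clock: 22.98
position: [0.4712, -0.0476, 0.0676]
ee_rot: [0.589, -0.392, 0.391, -0.589]
ft_force: [1.6, -2.3, 2.7]
grip_width: 0.004
```

```bash
python3 e.py;python3 ov.py pics/c20.png -1.3
```

```text
t 22.9833 pos [ 0.4712 -0.0476  0.0676] Ftool [ 2.78 -2.74  0.61] Mtool [-0.05  -0.02  -0.825] Mz 0.02 w 0.004 x along [-0.0363 -0.0088  0.0008]
```

View pics/c20.png

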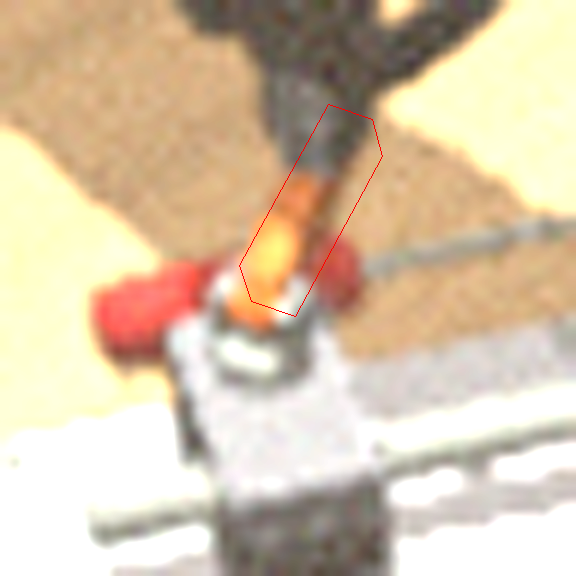

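Call:
send_rows:
  motion:
    - [0,-0.002,0.003,0,0,0,0]
    - [0,-0.003,0.005,0,0,0,0]
    - [0,-0.004,0.007,0,0,0,0]
    - [0,-0.005,0.009,0,0,0,0]
    - [0,-0.005,0.009,0,0,0,0]

```text
clock: 23.45
position: [0.4693, -0.0433, 0.0587]
ee_rot: [0.589, -0.392, 0.392, -0.589]
ft_force: [1.0, -3.3, 2.4]
grip_width: -0.001
```

```bash
python3 e.py
```

```text
t 23.45 pos [ 0.4693 -0.0433  0.0587] Ftool [ 3.46 -2.38 -0.39] Mtool [-0.04  -0.034 -0.762] Mz 0.034 w -0.001 x along [-0.041   0.0002  0.0008]
```

Call:
send_rows:
  motion:
    - [0,0,0.001,0,0,0,0]
    - [0,0,0.002,0,0,0,0]
    - [0,0,0.003,0,0,0,0]
    - [0,0,0.003,0,0,0,0]

```text
clock: 23.78
position: [0.4695, -0.0432, 0.0559]
ee_rot: [-0.589, 0.392, -0.392, 0.589]
ft_force: [0.1, -0.9, 2.8]
grip_width: 0.003
```

```bash
python3 e.py;python3 ov.py pics/c21.png -1.5
```

```text
t 23.7833 pos [ 0.4695 -0.0432  0.0559] Ftool [ 0.83 -2.84 -0.27] Mtool [-0.152 -0.037 -0.196] Mz 0.037 w 0.003 x along [-0.041   0.0029  0.001 ]
```

View pics/c21.png

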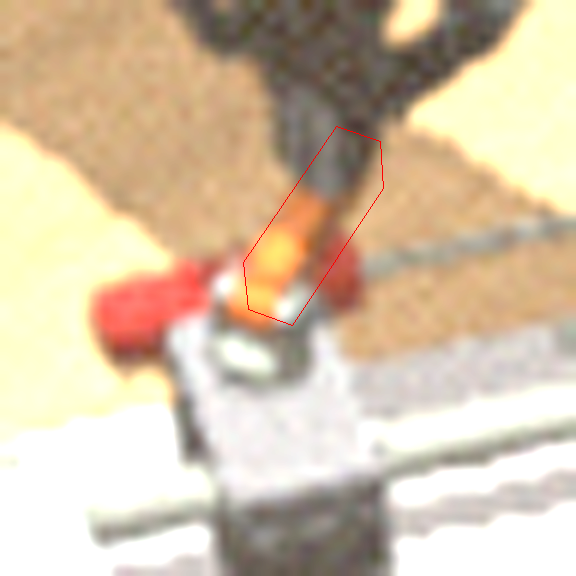

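Still folding at about 3 N, so I'll keep pressing down until the stop.

Call:
send_rows:
  motion:
    - [0,0,0.001,0,0,0,0]
    - [0,0,0.002,0,0,0,0]
    - [0,0,0.003,0,0,0,0]
    - [0,0,0.004,0,0,0,0]
    - [0,0,0.004,0,0,0,0]

```text
clock: 24.25
position: [0.4695, -0.0426, 0.0521]
ee_rot: [-0.589, 0.392, -0.391, 0.589]
ft_force: [-1.8, 1.1, 7.9]
grip_width: -0.0
```

```bash
python3 e.py
```

```text
t 24.25 pos [ 0.4695 -0.0426  0.0521] Ftool [-1.74 -7.85 -1.23] Mtool [-0.276 -0.014  0.473] Mz 0.015 w -0.0 x along [-0.0415  0.0067  0.0012]
```

Call:
send_rows:
  motion:
    - [0,0,0.001,0,0,0,0]
    - [0,0,0.002,0,0,0,0]
    - [0,0,0.003,0,0,0,0]
    - [0,0,0.003,0,0,0,0]

```text
clock: 24.58
position: [0.4703, -0.0413, 0.0503]
ee_rot: [-0.588, 0.391, -0.391, 0.59]
ft_force: [-6.2, 5.9, 20.5]
grip_width: 0.002
```

```bash
python3 e.py
```

```text
t 24.5833 pos [ 0.4703 -0.0413  0.0503] Ftool [ -7.85 -20.54  -3.43] Mtool [-0.686 -0.015  1.79 ] Mz 0.019 w 0.002 x along [-0.0424  0.0085  0.0025]
```

At 20 N and rising steeply, it's on the hard stop. I'll lift clear and check.

Call:
send_rows:
  motion:
    - [0,0,-0.005,0,0,0,0]
    - [0,0,-0.02,0,0,0,0]
    - [0,0,-0.05,0,0,0,0]
    - [0,0,-0.08,0,0,0,0]
    - [0,0,-0.11,0,0,0,0]
    - [0,-0.02,-0.14,0,0,0,0]
    - [0,-0.05,-0.15,0,0,0,0]
    - [0,-0.08,-0.15,0,0,0,0]
    - [0,-0.11,-0.15,0,0,0,0]
    - [0,-0.11,-0.15,0,0,0,0]

```text
clock: 25.42
position: [0.4252, 0.0635, 0.1992]
ee_rot: [-0.59, 0.39, -0.39, 0.59]
ft_force: [0.3, -0.1, -0.1]
grip_width: 0.001
```

```bash
python3 e.py;python3 ov.py pics/c22.png -1.5; python3 -c "
from h import *
c=camera('scene');save(c,'pics/s22.png'); P=cloud(c); t=camera('top'); save(t,'pics/t22.png')
ex=np.array([np.cos(np.radians(112.7)),np.sin(np.radians(112.7))])
for n,cc in(('s',c),('t',t)):
  P=cloud(cc); d=P[...,:2]-[.4844,-.0814]; a=d@ex; b=d@[-ex[1],ex[0]]
  for lo in range(15,65,10):
    m=(a>lo/1000)&(a<lo/1000+.01)&(abs(b)<.006)&(P[...,2]>.062)&(P[...,2]<.13); print(n,lo,m.sum(),P[m,2].mean() if m.any() else None)
"
```

```text
t 25.4167 pos [0.4252 0.0635 0.1992] Ftool [0.23 0.13 0.2 ] Mtool [-0.005  0.031  0.036] Mz -0.031 w 0.001 x along [-0.1565 -0.1403  0.0024]
s 15 12 0.08900565771966973
s 25 9 0.0875701610938262
s 35 11 0.08762550816203495
s 45 10 0.08996121740102654
s 55 8 0.08962959877248308
t 15 14 0.0910628159825427
t 25 14 0.09142837179533106
t 35 13 0.09326616286750679
t 45 15 0.09310878635325918
t 55 13 0.09061553004762946
```

View pics/c22.png

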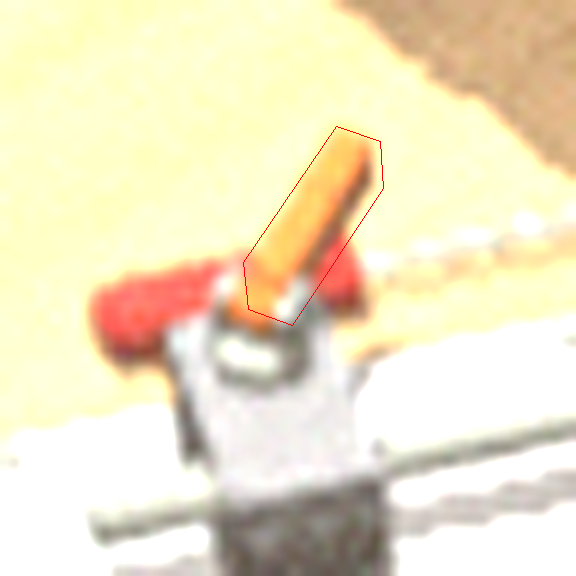

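View pics/s22.png

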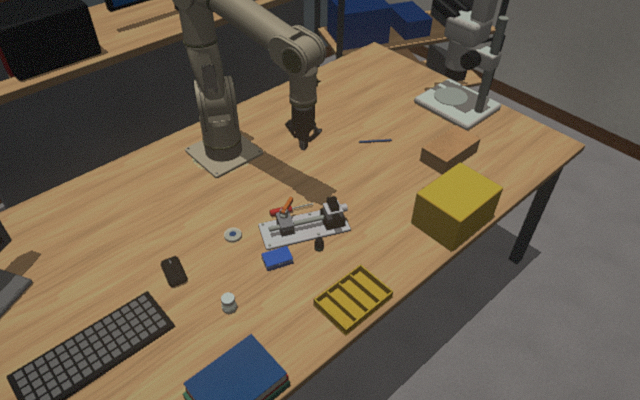

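View pics/t22.png

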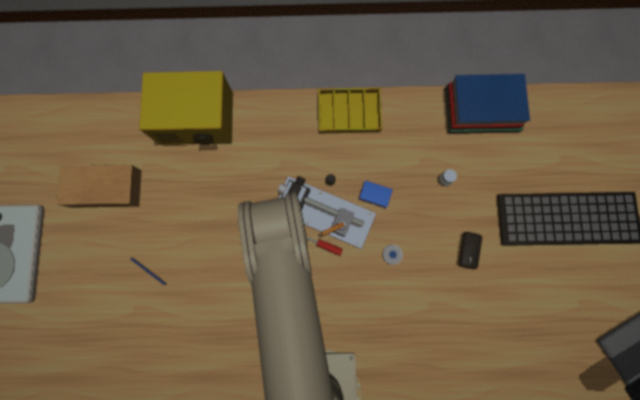

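```bash
python3 - <<'E'
from h import *
C0=dict(np.load("/tmp/top.npz")); t=camera("top"); P=cloud(t); hsv=cv2.cvtColor(t["pixels"],cv2.COLOR_RGB2HSV)
d=np.linalg.norm(P[...,:2]-[.4844,-.0814],axis=-1)
m=(hsv[...,0]<20)&(hsv[...,1]>120)&(P[...,2]>.075)&(P[...,2]<.11)&(d<.08)&(d>.015)
q=P[m][:,:2]-[.4844,-.0814]; g=q.mean(0); print("lever yaw from axis",np.degrees(np.arctan2(g[1],g[0])),"n",m.sum())
# bystander change
m0=cv2.absdiff(t["pixels"],C0["pixels"]).max(-1)
for n,(u,v) in dict(dish=(393,254),box=(376,194),obj=(330,180),mouse=(470,250),jar=(447,178),pen=(148,270),driver=(330,247)).items():
    a=t["pixels"][v-12:v+12,u-12:u+12].astype(np.float32).mean(-1); b=C0["pixels"][v-12:v+12,u-12:u+12].astype(np.float32).mean(-1)
    print(n,np.round(cv2.phaseCorrelate(b,a)[0],2))
print(get_obs()["ft_force"].round(2))
E
```

```text
lever yaw from axis 116.33998703089165 n 71
dish [ 0.03 -0.08]
box [-0.13  0.05]
obj [0.02 0.06]
mouse [-0.13  0.04]
jar [0.19 0.04]
pen [ 0.04 -0.04]
driver [-0.56  0.54]
[ 0.   -0.74 -0.44]
```

```bash
python3 -c "
from workcell import *
print(hand_in())"
```

```text
the job is handed in; nothing more can be done
None
```

I screwed the lever bolt in, folded the lever closed, let go and handed the job in. The arm is parked clear of the clamp, at about 25 s of the 72 s allowed.

**Tightening:** I turned the bolt clockwise about 211° in total, regripping once at 180°. It seated at roughly 185–195°. The last wrist reading while turning was 0.44 N m, against a snug range of 0.35–0.6 N m.

**Folding:** I pushed the lever down with shut fingers until the force jumped to 20 N at the hard stop. After I lifted clear, both cameras showed it nearly level.

**Bystanders:** In the top view every bystander was within 0.2 px of where it started, except the screwdriver. It read as 0.6–0.8 px off; I put this down to the lever and its shadow now lying beside it, but I didn't check further. The gripper never went near it.

**Doubtful points:**
- **Fingertip height:** the pictures showed the fingertips about 40 mm higher than the reported TCP implies, so I set heights from the pictures.
- **First push:** my first test of the fold direction was the wrong way, against the lever's stop, and reached about 34 N. The lever came back upright and no twist on the bolt was felt, but one picture there (finger in front of the lever) I couldn't explain.
- **Final lever direction:** the last camera reading was 116°, against 113° when I let go. I take that as measuring error; if the bolt really turned back, it would cost about 0.04 N m and still be snug.

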